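# Pack the snack pots and screw the lunch tin shut

## Task

Finish packing the round grey lunch tin: stand the yellow-lidded dip pot in the middle and all the blue-lidded snack pots round it, each upright and flat on the tin's floor. Then screw the lid on properly: set it level on the tin with its red mark an eighth of a turn or so clockwise of the tin's red tab, turn it back anticlockwise until mark and tab meet and it drops onto the thread starts, then tighten it clockwise until it is down on the rim and stops. Leave the other things on the bench alone.

Things in the scene. Friction and masses are not known exactly. Their poses are not given: they have to be found in the camera images.
- tin: round grey open lunch tin, stuck to the bench by its suction base (cannot move or turn). 196 mm across (base 208), rim 68 mm up. Hollow inside 156 mm across, straight walls, flat floor 6 mm above the bench; takes seven pots, one in the middle and six round it, about 3 mm to spare each. Origin on the bench under its centre, z up, +x towards the red tab
- tin_rim (a point): centre of the tin's mouth, 68 mm above its origin. The top 24 mm is a neck 162 mm across with a three-start thread outside (179 mm across, ridges 4 mm thick); the starts are 120 degrees apart, 3 mm below the rim, and each ridge winds down clockwise, seen from above, by 10 mm per 120 degrees
- tin_mark (a point): the red tab on the tin's shoulder, 105 mm from the tin's axis along its +x, 45 mm up. It shows the thread start: the lid drops in when the lid's red mark stands at this tab
- lid: grey screw lid, 189 mm across, about 220 g: skirt 20 mm deep (184 across inside), then a 4 mm plate, then a straight black bar handle 80 mm long along the lid's x, 18 mm thick, 24 to 54 mm above the skirt's edge. Three lugs inside the skirt, 4 mm thick, 168 mm across, the first under the red mark. Origin on the axis at the skirt's lower edge, z up, +x towards the red mark
- lid_under (a point): centre of the underside of the lid's plate, 20 mm above the lid's origin; level with point tin_rim when the lid is home. Set on with its mark clockwise of the tab, the lid rests on the ridges: this point is 12.6 mm above the rim near the tab and 1 mm less per 12 degrees farther clockwise. Turned back to the tab it drops 10 mm, to 3.3 mm above the rim
- lid_mark (a point): outer end of the red stripe on the lid, 90 mm from its axis along its +x, 24 mm above its origin. Tightening: clockwise from the tab the thread draws the lid down 1 mm per 12 degrees; the plate meets the rim about 40 degrees past the tab and the thread binds at about 65 degrees; a torque of about 1 N m is ample
- dip_pot: white ceramic pot, 48 mm across (42 at its foot), with a flat yellow lid and a round yellow knob on top; 58 mm tall in all: body and lid up to 36 mm, then the knob, 20 mm across, from 36 to 58 mm; about 120 g; origin at the centre of its underside, z up. The only yellow one: it goes in the middle of the tin
- pot1: white ceramic pot, 48 mm across (42 at its foot), with a flat blue lid and a round blue knob on top; 58 mm tall in all: body and lid up to 36 mm, then the knob, 20 mm across, from 36 to 58 mm; about 120 g; origin at the centre of its underside, z up. Goes round the dip pot. Four to six of pot1 to pot6 are there at a start, standing on the bench
- pot2: white ceramic pot, 48 mm across (42 at its foot), with a flat blue lid and a round blue knob on top; 58 mm tall in all: body and lid up to 36 mm, then the knob, 20 mm across, from 36 to 58 mm; about 120 g; origin at the centre of its underside, z up. Goes round the dip pot. Four to six of pot1 to pot6 are there at a start, standing on the bench
- pot3: white ceramic pot, 48 mm across (42 at its foot), with a flat blue lid and a round blue knob on top; 58 mm tall in all: body and lid up to 36 mm, then the knob, 20 mm across, from 36 to 58 mm; about 120 g; origin at the centre of its underside, z up. Goes round the dip pot. Four to six of pot1 to pot6 are there at a start, standing on the bench
- pot4: white ceramic pot, 48 mm across (42 at its foot), with a flat blue lid and a round blue knob on top; 58 mm tall in all: body and lid up to 36 mm, then the knob, 20 mm across, from 36 to 58 mm; about 120 g; origin at the centre of its underside, z up. Goes round the dip pot. Four to six of pot1 to pot6 are there at a start, standing on the bench
- pot5: white ceramic pot, 48 mm across (42 at its foot), with a flat blue lid and a round blue knob on top; 58 mm tall in all: body and lid up to 36 mm, then the knob, 20 mm across, from 36 to 58 mm; about 120 g; origin at the centre of its underside, z up. Goes round the dip pot. Four to six of pot1 to pot6 are there at a start, standing on the bench
- pot6: white ceramic pot, 48 mm across (42 at its foot), with a flat blue lid and a round blue knob on top; 58 mm tall in all: body and lid up to 36 mm, then the knob, 20 mm across, from 36 to 58 mm; about 120 g; origin at the centre of its underside, z up. Goes round the dip pot. Four to six of pot1 to pot6 are there at a start, standing on the bench
- sippy_cup: orange sippy cup with white lid and two side handles, 72 mm across (124 over the handles), 124 tall; origin under its centre; leave alone
- bamboo_fork: flat bamboo fork, 186 mm long (90 towards the handle end, 96 towards the prongs, which point along its +x), 28 wide, 7 thick; origin on the bench under it; leave alone
- butter_dish: ceramic butter dish with blue cover, 100 x 165 mm, 78 tall; origin under its centre; leave alone
- pepper_mill: wooden pepper mill, 52 mm across, 102 tall, standing among the pots; origin under its centre; leave alone
- drink_bottle: green drink bottle with black cap, 68 mm across, 180 tall; origin under its centre; leave alone
- enamel_mug: white mug, 82 mm across plus a handle, 80 tall; origin under its centre; leave alone
Not all that is in view belongs to the job. What is shaped like the pot2 but orange is not meant.

How it is judged:
By the outcome, as a careful person would: the job done as asked, in the order asked, and still so for the second after the job is handed in, with the robot touching nothing.
Of pot1, pot2, pot3, pot4, pot5, pot6 only 4 to 6 are there at a start; the rules pass over those that are not, and their reading is None.
At some moment in a run one of dip_pot, pot1, pot2, pot3, pot4, pot5, pot6 may be knocked a few centimetres aside while the robot is not near it.
It also fails if it takes over 208 s, if anything falls off the work surface, if the arm or the gripper's body presses on something with over 40 N, if the wrist force passes 120 N, or if a joint passes its speed limit or range.

## Robot

A 7-joint arm with a two-finger parallel gripper is mounted at the origin on the work surface. World frame = base frame: x ahead of the robot, y to its left, z up, the work surface at z = 0. Lengths are in m, angles in rad, forces in N, time in s.
With the tool pointing down it reaches from about 0.425 to 0.975 m from the base axis. Payload 16.7 kg.
Tool frame: the origin (TCP) lies midway between the tips of the shut fingers; the grasp point (between the pads) lies grasp_offset behind it (grasp_offset is the distance from the TCP to the grasp point, in m); z points along the fingers, y is the line along which they close (so a half turn about z gives the same grasp; the last joint's range is limited). The gripper opens to 85 mm and grips with 20 to 120 N. Pads are 22 mm wide; open, the fingers measure 114 mm over their backs; the gripper's body (76 mm by 85 mm) begins 54 mm behind the grasp point. The pads swing forward as they close: fully open they stand 13 mm farther back than shut.
Start: joints at [1.177, 0.426, 0.074, 1.606, -0.034, 1.111, -0.067], TCP at [0.163, -0.655, 0.231] pointing down, gripper open.
Joint ranges: [-2.85, 2.85], [-0.5, 2.14], [-1.23, 1.37], [0.21, 2.46], [-1.02, 4.16], [0.16, 2.05], [-2.73, 2.73]. Speed limits (rad/s): [1.89, 1.89, 2.39, 2.39, 3.01, 3.01, 3.01].

## Interface

Orientations are given as a unit quaternion [x, y, z, w].
In Python, from bench import * gives the robot as it stands.
- The arm moves only by the shell command python3 -m jog 'ROWS'. ROWS is JSON, a list of rows, each a list of 5 numbers: the shift along the tool's x, y, z in m, then the turn about the tool's z in degrees, then the closure, from -1 (fully open) to 1 (shut). A call has 1 to 12 rows; each row shifts and turns the commanded pose from where the row before left it, along the tool's axes as they then stand; what a row does not reach is not made up. A row lasts 1/10 s, in which the tool goes at most 50 mm and 8.59 degrees, less where a joint would pass 70% of its speed; a pose out of reach is approached as far as the arm can. A call is refused whole if a number of a shift passes 0.05 or a number of a turn 8.59, either way. A call with a gripper value outside its range is refused whole. The fingers move at their own pace and stop on an object; the grip force is fixed at half the most. Time passes only in rows, so rows that do not move let the fingers close. It gives the time, the measured TCP pose, the force, the opening and the grip force at its end, in the units of the state.
- observe(): the state, without advancing time (a new reading comes with each control period).
- capture(name): name is "scene" or "top"; returns a dict with "img" (384x512x3 uint8, red, green, blue), "fx", "fy", "cx", "cy" (pixels), "R" (3x3) and "t" (3): a world point X has camera coordinates R X + t. Camera axes: x right, y down, z forward; pixel columns grow to the right and rows downward; lengths in m; the calibration is good to about 2 mm. A picture is of the moment at which its call begins. There is no depth.
- job_done(): hands the job in; it is judged then, once.
The state is a dict: "t": time; "qpos": joint angles; "joint_vel": joint speeds; "joint_efforts": joint torques, N m; "position": TCP position; "orientation": TCP orientation; "ft_force": force on the tool from outside, world axes, zero at the start; "moment": the same for the moment, N m; "grip_width": opening from 0.0 (shut) to 1.0 (fully open); "finger_force": force on a finger pad.
Only numpy, scipy, OpenCV 4.12 (cv2) and the standard library are available. Lean on these libraries where they do the work, as an engineer would, in place of code of your own. Each camera call takes 0.05 s, during which the arm holds its last target. There are 200 camera calls.

## Working session

There is one attempt and no reset: what is moved stays moved. The work goes in short steps, Python scripts to look and compute and a shell command to move; the robot and the scene stay as the last step left them, time stands still between calls to the robot, and variables do not carry over. Pictures are saved under pics/ and viewed, at most 14 in all, crops included, and the job is handed in when it is done.

```bash
ls; mkdir -p pics
python3 - <<'E'
from bench import *
import cv2,numpy as np
s=observe();print({k:np.round(v,3).tolist() for k,v in s.items()})
for n in("scene","top"):
    c=capture(n);np.savez(f"pics/{n}0.npz",**c);cv2.imwrite(f"pics/{n}0.png",cv2.resize(c["img"][...,::-1],(800,600),interpolation=cv2.INTER_CUBIC))
    print(n,c["fx"],c["cx"],c["cy"],np.round(c["R"],3).tolist(),np.round(c["t"],3).tolist())
try: print(grasp_offset)
except Exception as e: print(e)
E
```

```text
pics
{'t': 0.0, 'qpos': [1.178, 0.427, 0.074, 1.607, -0.034, 1.111, -0.067], 'joint_vel': [0.001, 0.001, -0.001, 0.001, 0.001, 0.002, -0.0], 'joint_efforts': [-0.001, -94.983, 3.761, -46.353, 0.019, 0.01, 0.0], 'position': [0.163, -0.655, 0.231], 'orientation': [0.993, 0.122, -0.0, -0.001], 'ft_force': [-0.015, 0.653, -0.339], 'moment': [0.003, 0.018, 0.019], 'finger_force': 0.0, 'grip_width': 0.997}
scene 432.89005904121433 255.47577596992662 191.29660821260234 [[-0.858, 0.513, -0.002], [0.422, 0.703, -0.573], [-0.293, -0.493, -0.819]] [0.496, -0.181, 1.316]
top 471.95238797845985 249.64460343095172 193.61367508366817 [[0.014, -1.0, -0.008], [-0.988, -0.013, -0.151], [0.151, 0.01, -0.988]] [-0.005, 0.553, 1.239]
0.0187
```

View pics/scene0.png

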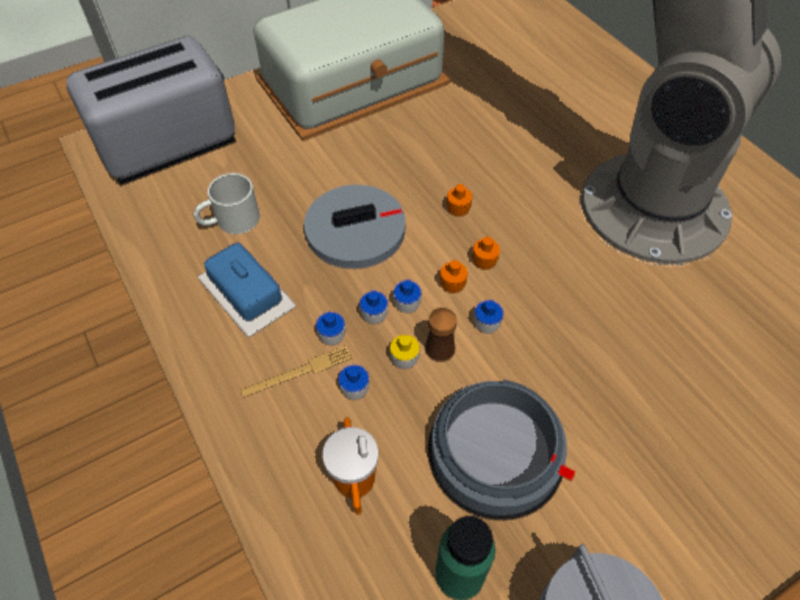

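View pics/top0.png

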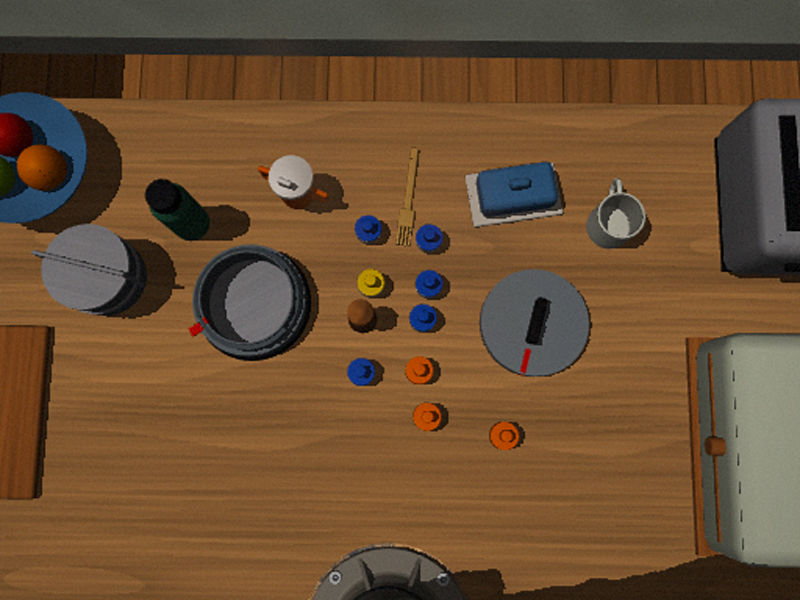

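The top view shows five blue pots at (368,229), (429,238), (429,284), (424,318) and (362,371). The yellow pot is at (371,283), with the mill beside it at (361,316). The three orange pots at (419,370), (428,416) and (505,435) are decoys. The lid is at (535,322) with a red stripe, and the tin is at (252,302) with its tab at (196,328). The grey pan at (90,268) is not part of the job. Next I'll measure positions.

```bash
cat > h.py <<'E'
from bench import *
import cv2,numpy as np
def ray(c,uv):
    R=np.array(c["R"]);t=np.array(c["t"]);o=-R.T@t
    d=R.T@np.array([(uv[0]-c["cx"])/c["fx"],(uv[1]-c["cy"])/c["fy"],1.]);return o,d/np.linalg.norm(d)
def onz(c,uv,z):
    o,d=ray(c,uv);return (o+d*(z-o[2])/d[2])
def tri(c1,u1,c2,u2):
    o1,d1=ray(c1,u1);o2,d2=ray(c2,u2)
    A=np.stack([d1,-d2],1);s=np.linalg.lstsq(A,o2-o1,rcond=None)[0]
    p,q=o1+s[0]*d1,o2+s[1]*d2;return (p+q)/2,np.linalg.norm(p-q)
HSV=dict(blue=[(108,190,80),(128,255,255)],yellow=[(24,170,90),(34,255,255)],red=[(0,200,120),(4,255,255)],orange=[(5,200,100),(14,255,255)])
def blobs(c,col,amin=25,amax=900):
    h=cv2.cvtColor(c["img"],cv2.COLOR_RGB2HSV);m=cv2.inRange(h,*map(np.array,HSV[col]))
    n,l,s,ce=cv2.connectedComponentsWithStats(m,connectivity=8)
    return [(ce[i],s[i]) for i in range(1,n) if amin<=s[i,4]<=amax]
def pots(S,T,col,z=(0.02,0.08)):
    "match blobs by ray distance"
    out=[]
    for u,st in blobs(T,col):
        best=None
        for v,sv in blobs(S,col):
            p,e=tri(T,u,S,v)
            if z[0]<p[2]<z[1] and e<0.008 and (best is None or e<best[1]): best=(p,e,u,v)
        q=onz(T,u,0.04)
        out.append((q,best))
    return out
def yaw():
    from scipy.spatial.transform import Rotation as Ro
    m=Ro.from_quat(observe()["orientation"]).as_matrix();return np.degrees(np.arctan2(m[1,0],m[0,0])),m
def go(x,y,z=None,psi=None):
    "remaining move in tool axes (mm); z is TCP height"
    s=observe();p=np.array(s["position"]);ps,m=yaw();d=np.array([x,y,p[2] if z is None else z])-p
    pp=ps if psi is None else psi;a=np.radians(pp)
    mm=np.array([[np.cos(a),np.sin(a),0],[np.sin(a),-np.cos(a),0],[0,0,-1]])
    print("t %.1f pos"%s["t"],np.round(p*1000,1),"yaw %.1f"%ps,"turn %.1f"%(0 if psi is None else -(((psi-ps)+180)%360-180)),"shift after turn mm",np.round(mm.T@d*1000,1),"F",np.round(s["ft_force"],1),"w",round(s["grip_width"],3))
E
python3 - <<'E'
from h import *
S=dict(np.load("pics/scene0.npz"));T=dict(np.load("pics/top0.npz"))
for col in("blue","yellow","orange"):
    for q,b in pots(S,T,col): print(col,np.round(q*1000,1),None if b is None else (np.round(b[0]*1000,1),round(b[1]*1000,1),np.round(b[2]),np.round(b[3])))
for c,n in((S,"S"),(T,"T")): print(n,[(np.round(u,1),s[4],s[:4]) for u,s in blobs(c,"red",4)])
cr=lambda c,u,v,w,h:cv2.resize(c["img"][v:v+h,u:u+w,::-1],(400,300),interpolation=cv2.INTER_CUBIC)
a=np.vstack([np.hstack([cr(T,116,150,88,66+0),cr(T,300,165,88,66)]),np.hstack([cr(S,268,238,104,78+12),cr(S,186,112,80,60)])])
cv2.imwrite("pics/z1.png",a)
E
```

```text
blue [687.2  46.   40. ] (array([690.2,  46.1,  30. ]), np.float64(0.9), array([235., 146.]), array([226., 242.]))
blue [671.9 -62.1  40. ] (array([674.5, -62.6,  30.5]), np.float64(0.6), array([274., 152.]), array([211., 207.]))
blue [589.9 -62.   40. ] (array([591.8, -62.6,  31.3]), np.float64(0.8), array([274., 181.]), array([239., 194.]))
blue [529.2 -51.8  40. ] (array([530.8, -52.5,  31.3]), np.float64(1.1), array([270., 203.]), array([260., 187.]))
blue [433.6  53.2  40. ] (array([434.4,  53.4,  30.2]), np.float64(0.6), array([230., 238.]), array([313., 200.]))
yellow [589.5  39.9  40. ] (array([591.6,  39.8,  31. ]), np.float64(1.4), array([236., 181.]), array([258., 222.]))
orange [798.2 649.7  40. ] None
orange [793.3 234.7  40. ] None
orange [ 463.1 -520.5   40. ] None
orange [438.3 -46.4  40. ] (array([439. , -46.6,  21.5]), np.float64(1.0), array([267., 236.]), array([290., 176.]))
orange [ 298.1 -516.3   40. ] None
orange [359.  -60.1  40. ] (array([358.9, -60.7,  21.9]), np.float64(0.3), array([272., 266.]), array([311., 161.]))
orange [ 329.  -192.1   40. ] None
orange [ 316.4 -554.2   40. ] None
orange [ 155.6 -520.5   40. ] None
S [(array([249.2, 135.9]), np.int32(16), array([244, 135,  12,   3], dtype=int32)), (array([353.5, 292.5]), np.int32(6), array([353, 291,   2,   4], dtype=int32)), (array([362.1, 302. ]), np.int32(54), array([358, 298,  10,   9], dtype=int32))]
T [(array([ 0.6, 82.7]), np.int32(18), array([ 0, 78,  3, 10], dtype=int32)), (array([130.5, 204.5]), np.int32(4), array([130, 203,   2,   4], dtype=int32)), (array([124.7, 210.4]), np.int32(39), array([121, 207,   9,   8], dtype=int32)), (array([335.9, 230.6]), np.int32(47), array([333, 224,   7,  14], dtype=int32))]
```

View pics/z1.png

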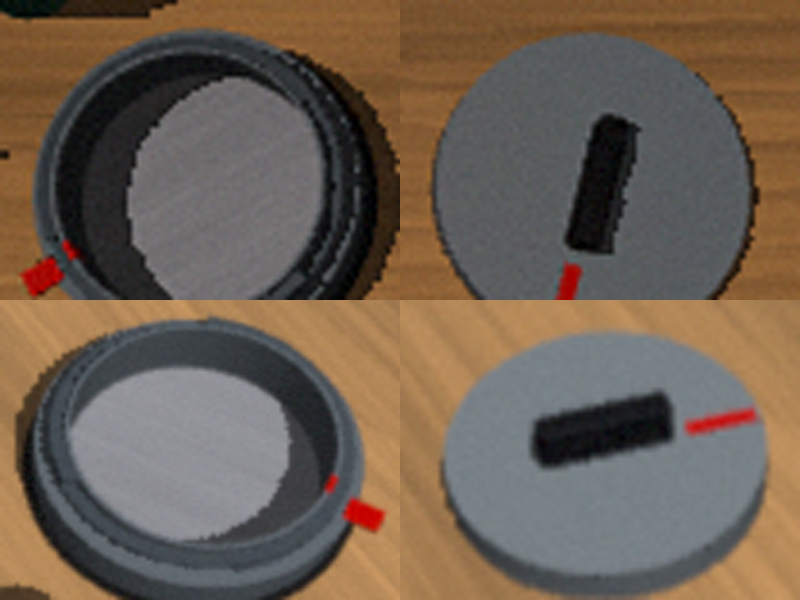

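The crops show the tin with its tab in the lower left (top view) and a small red mark on the rim. The lid's stripe lies along its handle. Next I'll compute the tin and lid poses.

```bash
cat >> h.py <<'E'
def cfit(P):
    "robust circle fit (x,y,r)"
    from scipy.optimize import least_squares
    P=np.asarray(P)[:,:2];x0=[*np.median(P,0),np.median(np.linalg.norm(P-np.median(P,0),axis=1))]
    r=least_squares(lambda p:np.linalg.norm(P-p[:2],axis=1)-p[2],x0,loss="soft_l1",f_scale=0.001)
    return r.x,np.median(np.abs(r.fun))
def edges(c,cen,z,r0,r1,n=120,sign=0):
    "strongest radial brightness step (sign -1: gets darker outward)"
    g=cv2.GaussianBlur(cv2.cvtColor(c["img"],cv2.COLOR_RGB2GRAY),(3,3),0).astype(np.float32)
    R=np.array(c["R"]);t=np.array(c["t"]);rs=np.arange(r0,r1,0.0005);out=[]
    for a in np.linspace(0,2*np.pi,n,endpoint=False):
        X=np.stack([cen[0]+rs*np.cos(a),cen[1]+rs*np.sin(a),np.full_like(rs,z)],1)@R.T+t
        u=(X[:,0]/X[:,2]*c["fx"]+c["cx"]).astype(np.float32)[None];v=(X[:,1]/X[:,2]*c["fy"]+c["cy"]).astype(np.float32)[None]
        p=cv2.remap(g,u,v,cv2.INTER_LINEAR)[0];d=np.gradient(cv2.GaussianBlur(p[None],(5,1),0)[0]);k=np.argmax(np.abs(d) if sign==0 else sign*d)
        if abs(d[k])>2: out.append((cen[0]+rs[k]*np.cos(a),cen[1]+rs[k]*np.sin(a)))
    return np.array(out)
def gray(c,box,smax):
    "largest low-saturation region in box, convex hull"
    h=cv2.cvtColor(c["img"],cv2.COLOR_RGB2HSV);m=np.zeros(h.shape[:2],np.uint8);u,v,w,k=box
    m[v:v+k,u:u+w]=(h[v:v+k,u:u+w,1]<smax)*255
    m=cv2.morphologyEx(m,cv2.MORPH_OPEN,np.ones((3,3)))
    C=max(cv2.findContours(m,0,1)[0],key=cv2.contourArea);return cv2.convexHull(C)[:,0]
E
python3 - <<'E'
from h import *
S=dict(np.load("pics/scene0.npz"));T=dict(np.load("pics/top0.npz"))
mm=lambda a:np.round(np.array(a)*1000,1)
for a,b in(((124.7,210.4),(362.1,302.0)),((130.5,204.5),(353.5,292.5))):print("tinred",[mm(x) for x in tri(T,a,S,b)])
# lid
HT=gray(T,(295,165,95,85),100);HS=gray(S,(186,110,85,70),100)
for z in(0.02,.024):
  print("lid T",mm(cfit([onz(T,u,z) for u in HT])[0]),"S",mm(cfit([onz(S,u,z) for u in HS])[0]))
for c,box in((T,(320,180,40,50)),(S,(205,125,45,25))):
    h=cv2.cvtColor(c["img"],cv2.COLOR_RGB2GRAY);u,v,w,k=box;ys,xs=np.nonzero(h[v:v+k,u:u+w]<48)
    P=np.stack([xs+u,ys+v],1).astype(np.float32);r=cv2.minAreaRect(P);print("handle px",np.round(P.mean(0),1),r,len(P))
    Q=np.array([onz(c,p,.05)[:2] for p in P]);w_=np.linalg.svd(Q-Q.mean(0))[2][0];print(" on z50",mm(Q.mean(0)),"dir",np.degrees(np.arctan2(w_[1],w_[0])))
red=lambda c,n:blobs(c,"red",10)
print("stripe",mm(onz(T,(335.9,230.6),.024)),mm(onz(S,(249.2,135.9),.024)), [mm(x) for x in tri(T,(335.9,230.6),S,(249.2,135.9))])
# tin
HT=gray(T,(118,150,90,85),100);HS=gray(S,(268,236,105,100),100)
for z in(0,.02,.068):
  print("tin sil z",z,"T",[mm(x) for x in cfit([onz(T,u,z) for u in HT])],"S",[mm(x) for x in cfit([onz(S,u,z) for u in HS])])
c0=(cfit([onz(T,u,.04) for u in HT])[0]);print(mm(c0))
for c,n in((T,"T"),(S,"S")):
  for sg in (1,-1):
    cen=c0[:2]
    for _ in range(3):
        f,e=cfit(edges(c,cen,.068,.070,.088,sign=sg));cen=f[:2]
    print(n,sg,mm(f),mm(e))
E
```

```text
tinred [array([503.4, 340.7,  39.7]), np.float64(0.1)]
tinred [array([516.5, 319. ,  65.6]), np.float64(0.2)]
lid T [ 525.9 -250.4   95.6] S [ 528.9 -243.7  100.7]
lid T [ 525.4 -249.7   95.3] S [ 530.4 -240.5  100.2]
handle px [344.  205.7] ((343.3393249511719, 209.4327850341797), (10.822108268737793, 39.05120849609375), 13.240520477294922) 317
 on z50 [ 522.9 -251.2] dir 165.1689176533174
handle px [226.1 137.6] ((226.0117645263672, 137.55294799804688), (9.328010559082031, 27.333240509033203), 77.47119140625) 251
 on z50 [ 532.4 -239. ] dir -11.966139714633007
stripe [ 457.6 -232.9   24. ] [ 460.9 -231.1   24. ] [array([ 458.5, -234.2,   19.5]), np.float64(1.3)]
tin sil z 0 T [array([561.3, 256.5, 103.5]), np.float64(0.8)] S [array([548.6, 244.6, 108.5]), np.float64(2.4)]
tin sil z 0.02 T [array([558.3, 252.4, 101.9]), np.float64(0.8)] S [array([555.6, 250.3, 106.3]), np.float64(2.4)]
tin sil z 0.068 T [array([550.9, 242.7,  98.1]), np.float64(0.8)] S [array([572.2, 263.9, 101. ]), np.float64(2.2)]
[555.2 248.4 100.4]
T 1 [555.4 245.6  80.3] 1.3
T -1 [553.  242.3  72. ] 0.5
S 1 [555.3 247.   81.3] 1.6
S -1 [563.9 251.3  74. ] 0.9
```

```bash
cat >> h.py <<'E'
def px(c,X):
    q=np.array(c["R"])@np.array(X)+np.array(c["t"]);return np.array([q[0]/q[2]*c["fx"]+c["cx"],q[1]/q[2]*c["fy"]+c["cy"]])
def crop(c,ctr,half,W=400,H=300,circ=[],pts=[]):
    "enlarged crop about pixel ctr, half width in px; circles (x,y,z,r,color), points"
    s=W/(2*half);o=np.array(ctr)-[half,half*H/W]
    M=np.array([[s,0,-o[0]*s],[0,s,-o[1]*s]]);im=cv2.warpAffine(c["img"][...,::-1].copy(),M,(W,H),flags=cv2.INTER_CUBIC)
    for x,y,z,r,col in circ:
        L=[(px(c,(x+r*np.cos(a),y+r*np.sin(a),z))-o)*s for a in np.linspace(0,2*np.pi,90)]
        cv2.polylines(im,[np.round(L).astype(int)],True,col,1)
    for p in pts: cv2.drawMarker(im,tuple(int(k) for k in (px(c,p)-o)*s),(255,0,255),0,8,1)
    return im
E
python3 - <<'E'
from h import *
S=dict(np.load("pics/scene0.npz"));T=dict(np.load("pics/top0.npz"))
t=(.5552,.2472);l=(.5255,-.2497)
row=[]
for c in(T,S):
    row.append(np.hstack([crop(c,px(c,(*t,.05)),48,circ=[(*t,.068,.078,(0,255,0)),(*t,.068,.081,(0,255,255)),(*t,0,.104,(255,255,0))]),
      crop(c,px(c,(*l,.03)),48,circ=[(*l,.024,.0945,(0,255,0)),(*l,0,.0945,(255,255,0))],pts=[(*l,.054)])]))
cv2.imwrite("pics/z2.png",np.vstack(row))
E
```

```text
(no output)
```

View pics/z2.png

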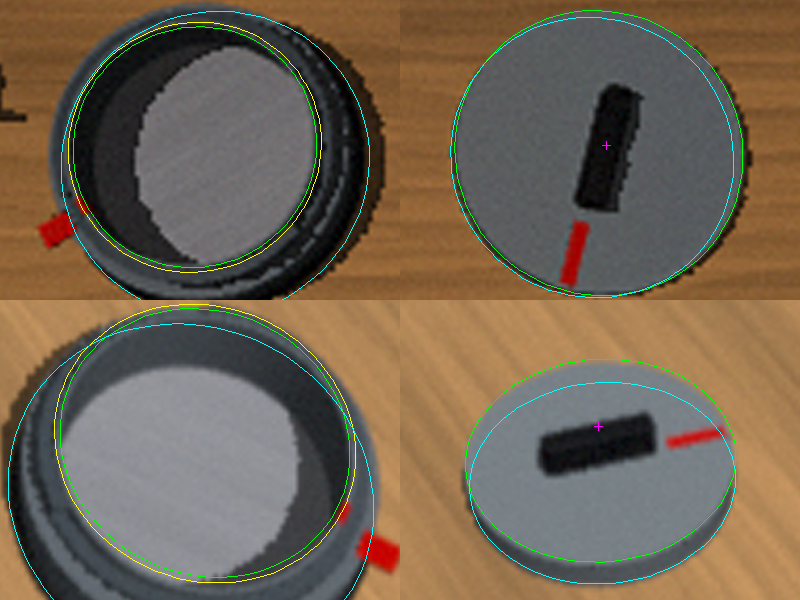

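The lid circle fits both views, at (525.5,-249.7) with yaw about 166°. The tin's rim circle fits at (555.2,247.2), with the tab at about 119°. Now one crop to confirm which pots are meant, and a rough fix on the neighbouring objects.

```bash
cat >> h.py <<'E'
def look(tag=None):
    S,T=capture("scene"),capture("top")
    if tag: np.savez(f"pics/S{tag}.npz",**S);np.savez(f"pics/T{tag}.npz",**T)
    for col in("yellow","blue"):
        for q,b in pots(S,T,col):
            u=None
            for v,s in blobs(T,col):
                if np.allclose(onz(T,v,.04),q): u=v
            p=onz(T,u,.035);print(col,np.round(p[:2]*1000,1),"px",np.round(u),"tri",None if b is None else np.round(b[0]*1000,1))
    return S,T
E
python3 - <<'E'
from h import *
S=dict(np.load("pics/scene0.npz"));T=dict(np.load("pics/top0.npz"))
s=1.5625
for n,a,b,z in(("mill top",(361,312),(442,317),.1),("cup top",(291,176),(350,450),.12),("bottle",(165,195),(470,537),.18)):
    print(n,np.round(1000*tri(T,np.array(a)/s,S,np.array(b)/s)[0]),np.round(1000*onz(T,np.array(a)/s,z)))
P=[onz(T,u,.035) for col in("blue","yellow") for u,_ in blobs(T,col)]
cv2.imwrite("pics/z3.png",crop(T,(255,190),75,800,600,pts=[(*p[:2],.058) for p in P]))
E
```

```text
mill top [530.  51.  86.] [528.  50. 100.]
cup top [761. 175.  97.] [754. 171. 120.]
bottle [703. 368. 165.] [700. 361. 180.]
```

View pics/z3.png

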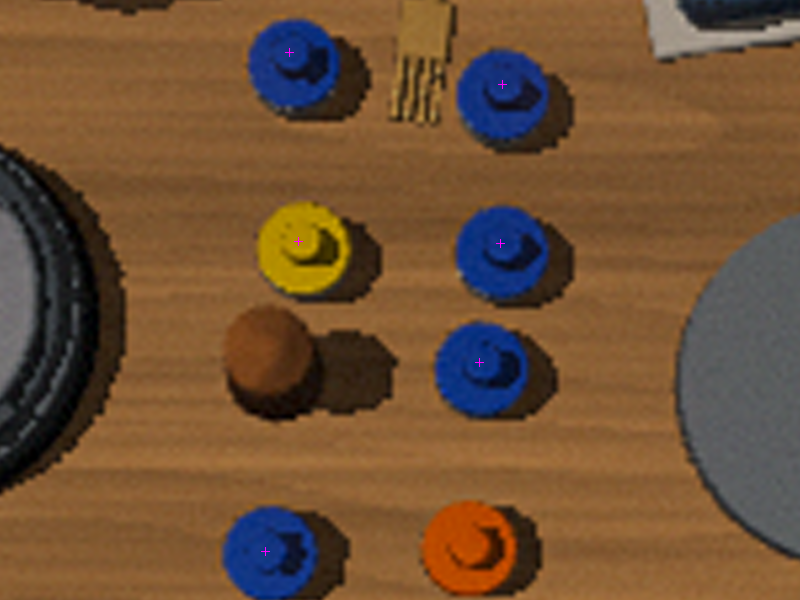

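The magenta marks sit on the five blue knobs, and the yellow pot is the only dip pot. The orange look-alike at (470,548) is excluded. Now moving to the yellow pot.

```bash
python3 -m jog '[[0,0,-0.02,7,-1],[0,0,-0.02,7.1,-1],[0.023,-0.038,0,0,-1],[0.023,-0.038,0,0,-0.2],[0.023,-0.038,0,0,-0.2],[0.023,-0.038,0,0,-0.2],[0.023,-0.038,0,0,-0.2],[0.023,-0.038,0,0,-0.2],[0.023,-0.038,0,0,-0.2],[0.023,-0.038,0,0,-0.2]]'; python3 -c "
from h import *
go(.5906,.0398,.15,0)"
```

```text
t: 1.1
position: [0.3481, -0.3497, 0.2713]
orientation: [1.0, -0.001, -0.0, 0.0]
ft_force: [0.6, -0.7, 1.1]
grip_width: 0.602
finger_force: 0.0
t 1.1 pos [ 348.1 -349.7  271.3] yaw -0.1 turn -0.1 shift after turn mm [ 242.5 -389.5  121.3] F [ 0.6 -0.7  1.1] w 0.602
```

```bash
python3 -m jog '[[0.024,-0.039,0.01,0,-0.2],[0.024,-0.039,0.01,0,-0.2],[0.024,-0.039,0.01,0,-0.2],[0.024,-0.039,0.01,0,-0.2],[0.024,-0.039,0.01,0,-0.2],[0.024,-0.039,0.01,0,-0.2],[0.024,-0.039,0.01,0,-0.2],[0.024,-0.039,0.01,0,-0.2],[0.024,-0.039,0.02,0,-0.2],[0.024,-0.038,0.02,0,-0.2],[0,0,0,0,-0.2]]'; python3 -c "
from h import *
go(.5906,.0398,.038,0)
S,T=look('1')"
```

```text
t: 2.2
position: [0.589, 0.0433, 0.1484]
orientation: [1.0, 0.002, -0.002, -0.001]
ft_force: [-1.3, -0.4, 0.5]
grip_width: 0.603
finger_force: 0.0
t 2.2 pos [589.   43.3 148.4] yaw 0.2 turn 0.2 shift after turn mm [  1.6   3.5 110.4] F [-1.3 -0.4  0.5] w 0.603
blue [674.3 -65.4] px [275. 151.] tri [675.  -65.   28.7]
blue [428.8  67.5] px [225. 240.] tri None
```

```bash
python3 -m jog '[[0.0015,0.003,0.03,0,-0.2],[0,0,0.04,0,-0.2],[0,0,0.03,0,-0.2],[0,0,0.01,0,-0.2],[0,0,0,0,-0.2]]'; python3 -c "
from h import *
go(.5906,.0398,.038,0)"
```

```text
t: 2.8
position: [0.5893, 0.033, 0.0409]
orientation: [1.0, -0.002, -0.001, 0.0]
ft_force: [0.6, 0.8, -0.2]
grip_width: 0.598
finger_force: 0.0
t 2.8 pos [589.3  33.   40.9] yaw -0.2 turn -0.2 shift after turn mm [ 1.3 -6.8  2.9] F [ 0.6  0.8 -0.2] w 0.598
```

```bash
python3 -m jog '[[0,0,0,0,-0.2],[0,0,0,0,-0.2]]'; python3 -c "
from h import *
go(.5906,.0398,.038,0)"
```

```text
t: 3.0
position: [0.5911, 0.0339, 0.0432]
orientation: [1.0, -0.001, 0.001, -0.0]
ft_force: [-0.0, -0.1, -0.3]
grip_width: 0.602
finger_force: 0.0
t 3.0 pos [591.1  33.9  43.2] yaw -0.2 turn -0.2 shift after turn mm [-0.5 -5.9  5.2] F [-0.  -0.1 -0.3] w 0.602
```

```bash
python3 -m jog '[[0,-0.006,0.005,0,-0.2],[0,0,0,0,-0.2],[0,0,0,0,-0.2]]'; python3 -m jog '[[0,0,0,0,1],[0,0,0,0,1],[0,0,0,0,1],[0,0,0,0,1],[0,0,0,0,1]]';python3 -m jog '[[0,0,-0.02,0,1],[0,0,-0.04,0,1],[0,0,-0.04,0,1],[0,0,-0.01,0,1],[0,0,0,0,1],[0,0,0,0,1]]'; python3 -c "
from h import *
go(.5552,.2472,.15,0)"
```

```text
t: 3.3
position: [0.5901, 0.0404, 0.0365]
orientation: [1.0, -0.001, 0.0, -0.0]
ft_force: [-0.3, -0.7, 0.5]
grip_width: 0.602
finger_force: 0.0
t: 3.8
position: [0.5902, 0.0399, 0.0366]
orientation: [1.0, -0.001, 0.0, 0.0]
ft_force: [-1.5, -0.3, 5.1]
grip_width: 0.207
finger_force: 58.5
t: 4.4
position: [0.5894, 0.0397, 0.1452]
orientation: [1.0, -0.001, -0.001, 0.0]
ft_force: [-1.3, -1.3, -1.8]
grip_width: 0.209
finger_force: 58.8
t 4.4 pos [589.4  39.7 145.2] yaw -0.1 turn -0.1 shift after turn mm [ -34.2 -207.5   -4.8] F [-1.3 -1.3 -1.8] w 0.209
```

```bash
python3 -m jog '[[-0.002,-0.014,0,0,1],[-0.006,-0.035,0,0,1],[-0.007,-0.041,0,0,1],[-0.007,-0.041,0,0,1],[-0.006,-0.041,0,0,1],[-0.004,-0.024,0,0,1],[-0.002,-0.011,0,0,1],[0,0,0,0,1],[0,0,0,0,1],[0,0,0,0,1]]'
python3 - <<'E'
from h import *
go(.5552,.2472,.044,0)
S,T=look('2')
E
```

```text
t: 5.4
position: [0.5569, 0.2453, 0.1459]
orientation: [1.0, -0.002, -0.0, 0.0]
ft_force: [0.5, 0.1, -1.1]
grip_width: 0.208
finger_force: 58.8
t 5.4 pos [556.9 245.3 145.9] yaw -0.2 turn -0.2 shift after turn mm [ -1.7  -1.9 101.9] F [ 0.5  0.1 -1.1] w 0.208
blue [688.6  45.9] px [235. 146.] tri [690.2  45.9  29.8]
blue [673.5 -62.4] px [274. 151.] tri [674.7 -62.7  30.7]
blue [592.3 -63.5] px [274. 180.] tri [592.7 -63.4  31.1]
blue [434.   52.8] px [230. 238.] tri None
```

```bash
python3 -m jog '[[-0.0017,-0.002,0.02,0,1],[0,0,0.03,0,1],[0,0,0.03,0,1],[0,0,0.015,0,1],[0,0,0.003,0,1],[0,0,0,0,1],[0,0,0,0,1]]'; python3 -c "
from h import *
go(.5552,.2472,.043,0)"
```

```text
t: 6.2
position: [0.5556, 0.2494, 0.0497]
orientation: [1.0, -0.001, 0.001, -0.0]
ft_force: [0.3, 0.6, -0.7]
grip_width: 0.212
finger_force: 58.9
t 6.2 pos [555.6 249.4  49.7] yaw -0.2 turn -0.2 shift after turn mm [-0.4  2.2  6.7] F [ 0.3  0.6 -0.7] w 0.212
```

```bash
python3 -m jog '[[0,0.0015,0.004,0,1],[0,0,0.002,0,1],[0,0,0,0,1],[0,0,0,0,1]]';python3 -m jog '[[0,0,0.001,0,1],[0,0,0,0,1]]'; python3 -c "
from h import *
go(.5552,.2472,.043,0)"
```

```text
t: 6.6
position: [0.5551, 0.2476, 0.0426]
orientation: [1.0, -0.001, 0.0, -0.0]
ft_force: [0.3, -1.1, 0.3]
grip_width: 0.21
finger_force: 59.1
t: 6.8
position: [0.5553, 0.2475, 0.0425]
orientation: [1.0, -0.001, 0.0, 0.0]
ft_force: [-3.5, -5.0, 17.7]
grip_width: 0.211
finger_force: 62.1
t 6.8 pos [555.3 247.5  42.5] yaw -0.1 turn -0.1 shift after turn mm [-0.1  0.3 -0.5] F [-3.5 -5.  17.7] w 0.211
```

```bash
python3 -m jog '[[0,0,0,0,0.15],[0,0,0,0,0.15],[0,0,-0.02,0,0.15],[0,0,-0.04,0,0.15],[0,0,-0.04,0,0.15],[0,0,0,-7.5,-0.2],[0,0,0,-7.5,-0.2],[0,0,0,-7.5,-0.2],[0,0,0,-7.5,-0.2],[0,0,0,0,-0.2]]'
python3 - <<'E'
from h import *
S,T=look('3')
go(.434,.053,.15,30)
E
```

```text
t: 7.8
position: [0.5547, 0.2475, 0.1412]
orientation: [0.966, 0.259, -0.0, -0.0]
ft_force: [0.7, -0.2, -0.2]
grip_width: 0.597
finger_force: 0.0
blue [688.4  45.9] px [235. 146.] tri [690.1  45.9  29.8]
blue [673.4 -62.4] px [274. 151.] tri [674.8 -62.8  30.4]
blue [591.3 -62.7] px [274. 181.] tri [592.  -62.8  31.4]
blue [434.8  41.6] px [235. 237.] tri None
t 7.9 pos [554.8 247.5 141.2] yaw 29.6 turn -0.4 shift after turn mm [-201.9  108.1   -8.8] F [-0.4 -0.1 -0.1] w 0.6
```

```bash
python3 -m jog '[[0.001,0.016,0,-0.4,-0.2],[0.002,0.036,0,0,-0.2],[0.003,0.045,0,0,-0.2],[0.003,0.045,0,0,-0.2],[0.003,0.045,0,0,-0.2],[0.002,0.033,0,0,-0.2],[0.001,0.021,0.02,0,-0.2],[0,0,0.03,0,-0.2],[0,0,0.03,0,-0.2],[0,0,0,0,-0.2],[0,0,0,0,-0.2],[0,0,0,0,-0.2]]'
python3 - <<'E'
from h import *
go(.6885,.0459,.037,30)
E
```

```text
t: 9.1
position: [0.6901, 0.0474, 0.0632]
orientation: [0.965, 0.261, 0.001, 0.0]
ft_force: [1.0, -0.4, -0.0]
grip_width: 0.6
finger_force: 0.0
t 9.1 pos [690.1  47.4  63.2] yaw 30.2 turn 0.2 shift after turn mm [-2.2  0.5 26.2] F [ 1.  -0.4 -0. ] w 0.6
```

```bash
python3 -m jog '[[-0.002,0.0005,0.016,0,-0.2],[0,0,0.01,0,-0.2],[0,0,0,0,-0.2],[0,0,0,0,-0.2]]'; python3 -m jog '[[0,0,0,0,1],[0,0,0,0,1],[0,0,0,0,1],[0,0,0,0,1],[0,0,-0.02,0,1],[0,0,-0.04,0,1],[0,0,-0.04,0,1],[0,0,-0.01,0,1],[0,0,0,0,1],[0,0,0,0,1]]'
python3 - <<'E'
from h import *
go(.5994,.2727,.15,30)
E
```

```text
t: 9.5
position: [0.6876, 0.0456, 0.0352]
orientation: [0.965, 0.261, -0.0, -0.0]
ft_force: [0.2, 0.1, -0.5]
grip_width: 0.598
finger_force: 0.0
t: 10.5
position: [0.6871, 0.0452, 0.1444]
orientation: [0.965, 0.261, -0.001, 0.0]
ft_force: [0.4, 0.4, -1.4]
grip_width: 0.21
finger_force: 58.9
t 10.5 pos [687.1  45.2 144.4] yaw 30.3 turn 0.3 shift after turn mm [  37.8 -240.9   -5.6] F [ 0.4  0.4 -1.4] w 0.21
```

```bash
python3 -m jog '[[0.003,-0.016,0,0.3,1],[0.006,-0.036,0,0,1],[0.007,-0.045,0,0,1],[0.007,-0.045,0,0,1],[0.007,-0.045,0,0,1],[0.005,-0.034,0,0,1],[0.003,-0.02,0,0,1],[0,0,0,0,1],[0,0,0,0,1],[0,0,0,0,1]]'
python3 - <<'E'
from h import *
go(.5994,.2727,.042,30)
E
```

```text
t: 11.5
position: [0.6001, 0.2723, 0.1445]
orientation: [0.966, 0.258, -0.001, 0.0]
ft_force: [0.6, -0.8, -0.9]
grip_width: 0.21
finger_force: 59.0
t 11.5 pos [600.1 272.3 144.5] yaw 29.9 turn -0.1 shift after turn mm [ -0.4  -0.7 102.5] F [ 0.6 -0.8 -0.9] w 0.21
```

```bash
python3 -m jog '[[-0.0004,-0.0007,0.02,0,1],[0,0,0.035,0,1],[0,0,0.025,0,1],[0,0,0.012,0,1],[0,0,0.005,0,1],[0,0,0,0,1],[0,0,0,0,1]]'; python3 -c "
from h import *
go(.5994,.2727,.042,30)"
```

```text
t: 12.2
position: [0.6002, 0.2739, 0.0496]
orientation: [0.966, 0.258, 0.001, -0.0]
ft_force: [-0.8, 0.8, -1.6]
grip_width: 0.209
finger_force: 58.9
t 12.2 pos [600.2 273.9  49.6] yaw 29.9 turn -0.1 shift after turn mm [-1.3  0.6  7.6] F [-0.8  0.8 -1.6] w 0.209
```

```bash
python3 -m jog '[[-0.001,0,0.004,0,1],[0,0,0.003,0,1],[0,0,0.001,0,1],[0,0,0,0,1],[0,0,0.001,0,1],[0,0,0,0,1]]';python3 -m jog '[[0,0,0,0,0.15],[0,0,0,0,0.15],[0,0,-0.02,0,0.15],[0,0,-0.04,0,0.15],[0,0,-0.04,0,0.15],[0,0,0,-7.2,-0.2],[0,0,0,-7.2,-0.2],[0,0,0,-7.2,-0.2],[0,0,0,-7.2,-0.2],[0,0,0,-7.2,-0.2],[0,0,0,0,-0.2]]'
python3 - <<'E'
from h import *
S,T=look('4')
go(.6734,-.0624,.11,66)
E
```

```text
t: 12.8
position: [0.5992, 0.2733, 0.0424]
orientation: [0.966, 0.258, 0.001, 0.0]
ft_force: [-13.1, -9.0, 41.9]
grip_width: 0.206
finger_force: 71.2
t: 13.9
position: [0.5987, 0.273, 0.1395]
orientation: [0.838, 0.545, 0.0, -0.0]
ft_force: [0.2, -0.5, -0.2]
grip_width: 0.6
finger_force: 0.0
blue [673.5 -62.2] px [274. 151.] tri [674.6 -62.5  31. ]
blue [597.3 -67.1] px [275. 179.] tri [595.  -64.9  32.9]
t 14.0 pos [598.7 273.  139.4] yaw 65.7 turn -0.3 shift after turn mm [-276.   204.7   29.4] F [-0.2  0.6 -0.1] w 0.599
```

```bash
python3 -m jog '[[-0.016,0.012,0,-0.3,-0.2],[-0.032,0.024,0,0,-0.2],[-0.036,0.027,0,0,-0.2],[-0.036,0.027,0,0,-0.2],[-0.036,0.027,0,0,-0.2],[-0.036,0.027,0,0,-0.2],[-0.036,0.026,0,0,-0.2],[-0.030,0.021,0.01,0,-0.2],[-0.018,0.014,0.02,0,-0.2],[0,0,0.03,0,-0.2],[0,0,0.02,0,-0.2],[0,0,0,0,-0.2]]';python3 -m jog '[[0,0,0,0,-0.2],[0,0,0,0,-0.2]]'
python3 - <<'E'
from h import *
go(.6734,-.0622,.036,66)
E
```

```text
t: 15.2
position: [0.6734, -0.0622, 0.0567]
orientation: [0.838, 0.545, -0.002, -0.001]
ft_force: [-0.0, 0.8, -0.1]
grip_width: 0.6
finger_force: 0.0
t: 15.4
position: [0.6759, -0.0617, 0.0609]
orientation: [0.838, 0.546, 0.001, 0.001]
ft_force: [-0.9, -0.2, 0.3]
grip_width: 0.598
finger_force: 0.0
t 15.4 pos [675.9 -61.7  60.9] yaw 66.2 turn 0.2 shift after turn mm [-1.5 -2.1 24.9] F [-0.9 -0.2  0.3] w 0.598
```

```bash
python3 -m jog '[[-0.001,-0.002,0.016,0,-0.2],[0,0,0.0085,0,-0.2],[0,0,0,0,-0.2],[0,0,0,0,-0.2]]'; python3 -m jog '[[0,0,0,0,1],[0,0,0,0,1],[0,0,0,0,1],[0,0,0,0,1],[0,0,-0.02,0,1],[0,0,-0.04,0,1],[0,0,-0.04,0,1],[0,0,-0.01,0,1],[0,0,0,0,1],[0,0,0,0,1]]'
python3 - <<'E'
from h import *
go(.5345,.2006,.15,66)
E
```

```text
t: 15.8
position: [0.6728, -0.0621, 0.0347]
orientation: [0.837, 0.547, -0.0, -0.0]
ft_force: [-0.1, 0.9, -0.5]
grip_width: 0.599
finger_force: 0.0
t: 16.8
position: [0.6723, -0.0624, 0.1439]
orientation: [0.837, 0.546, -0.0, -0.0]
ft_force: [-0.5, -0.4, -1.5]
grip_width: 0.212
finger_force: 59.2
t 16.8 pos [672.3 -62.4 143.9] yaw 66.3 turn 0.3 shift after turn mm [ 184.3 -232.9   -6.1] F [-0.5 -0.4 -1.5] w 0.212
```

```bash
python3 -m jog '[[0.011,-0.014,0,0.3,1],[0.022,-0.028,0,0,1],[0.028,-0.035,0,0,1],[0.028,-0.035,0,0,1],[0.028,-0.035,0,0,1],[0.028,-0.035,0,0,1],[0.022,-0.029,0,0,1],[0.012,-0.015,0,0,1],[0.005,-0.007,0,0,1],[0,0,0,0,1],[0,0,0,0,1],[0,0,0,0,1]]'
python3 - <<'E'
from h import *
go(.5345,.2006,.042,66)
E
```

```text
t: 18.0
position: [0.5354, 0.1993, 0.1445]
orientation: [0.839, 0.544, -0.0, 0.0]
ft_force: [0.2, -0.1, -0.3]
grip_width: 0.206
finger_force: 59.3
t 18.0 pos [535.4 199.3 144.5] yaw 65.9 turn -0.1 shift after turn mm [  0.8  -1.4 102.5] F [ 0.2 -0.1 -0.3] w 0.206
```

```bash
python3 -m jog '[[0.0008,-0.001,0.02,0,1],[0,0,0.035,0,1],[0,0,0.025,0,1],[0,0,0.012,0,1],[0,0,0.005,0,1],[0,0,0,0,1],[0,0,0,0,1],[0,0,0,0,1]]'; python3 -c "
from h import *
go(.5345,.2006,.0415,66)"
```

```text
t: 18.8
position: [0.5351, 0.2017, 0.0478]
orientation: [0.839, 0.544, 0.001, -0.0]
ft_force: [2.4, 4.9, -3.1]
grip_width: 0.208
finger_force: 60.7
t 18.8 pos [535.1 201.7  47.8] yaw 65.9 turn -0.1 shift after turn mm [-1.3 -0.1  6.3] F [ 2.4  4.9 -3.1] w 0.208
```

```bash
python3 -m jog '[[0.001,0,0.004,0,1],[0,0,0.002,0,1],[0,0,0,0,1],[0,0,0,0,1]]';python3 -m jog '[[0,0,0.0005,0,1],[0,0,0,0,1]]'; python3 -c "
from h import *
go(.5345,.2006,.0415,66)"
```

```text
t: 19.2
position: [0.5352, 0.2021, 0.0424]
orientation: [0.839, 0.544, 0.0, 0.0]
ft_force: [-3.1, -2.8, 15.9]
grip_width: 0.211
finger_force: 65.0
t: 19.4
position: [0.5353, 0.2021, 0.0424]
orientation: [0.839, 0.544, 0.0, 0.001]
ft_force: [-5.6, -4.4, 24.7]
grip_width: 0.211
finger_force: 68.2
t 19.4 pos [535.3 202.1  42.4] yaw 65.9 turn -0.1 shift after turn mm [-1.7 -0.1  0.9] F [-5.6 -4.4 24.7] w 0.211
```

```bash
python3 -m jog '[[0,0,0,0,0.15],[0,0,0,0,0.15],[0,0,-0.02,0,0.15],[0,0,-0.04,0,0.15],[0,0,-0.04,0,0.15],[0,0,0,-7.2,-0.2],[0,0,0,-7.2,-0.2],[0,0,0,-7.2,-0.2],[0,0,0,-7.2,-0.2],[0,0,0,-7.2,-0.2],[0,0,0,0,-0.2]]'
python3 - <<'E'
from h import *
S,T=look('5')
go(.591,-.0625,.11,102)
E
```

```text
t: 20.5
position: [0.5347, 0.2022, 0.1409]
orientation: [0.629, 0.777, -0.0, -0.0]
ft_force: [0.1, 0.5, -1.0]
grip_width: 0.601
finger_force: 0.0
blue [596.7 -65.1] px [275. 179.] tri [594.9 -63.4  34.1]
t 20.6 pos [534.7 202.4 141. ] yaw 101.7 turn -0.3 shift after turn mm [-270.8    0.    31. ] F [ 0.2 -0.3  0.1] w 0.602
```

```bash
python3 -m jog '[[-0.018,0,0,-0.3,-0.2],[-0.036,0,0,0,-0.2],[-0.04,0,0,0,-0.2],[-0.04,0,0,0,-0.2],[-0.04,0,0,0,-0.2],[-0.04,0,0,0,-0.2],[-0.036,0,0,0,-0.2],[-0.021,0,0,0,-0.2],[0,0,0,0,-0.2],[0,0,0,0,-0.2],[0,0,0,0,-0.2]]'
python3 - <<'E'
from h import *
S,T=look('6')
go(.591,-.0625,.036,102)
t=(.5552,.2472)
sl=[(t[0]+.051*np.cos(np.radians(a)),t[1]+.051*np.sin(np.radians(a))) for a in(30,246)]+[t]
row=[crop(c,px(c,(*t,.05)),48,400,600,circ=[(*t,.068,.078,(0,255,0))]+[(*s,.042,.024,(0,255,255)) for s in sl],pts=[(*s,.064) for s in sl]) for c in(T,S)]
cv2.imwrite("pics/z4.png",np.hstack(row))
E
```

```text
t: 21.7
position: [0.592, -0.0609, 0.1414]
orientation: [0.628, 0.779, 0.0, -0.0]
ft_force: [0.3, 0.4, 0.5]
grip_width: 0.605
finger_force: 0.0
yellow [557.8 249.6] px [159. 191.] tri [557.5 248.5  38.9]
blue [600.8 276.1] px [151. 176.] tri [600.  274.5  40.9]
blue [582.5 -47.6] px [268. 184.] tri None
blue [536.  205.5] px [175. 199.] tri [535.8 203.6  41.4]
blue [529.9 -52.3] px [270. 203.] tri [530.7 -52.7  31. ]
blue [433.8  53.3] px [230. 238.] tri [434.4  53.3  29.5]
t 21.8 pos [592.1 -60.8 141.5] yaw 102.3 turn 0.3 shift after turn mm [ -1.4  -1.4 105.5] F [-0.6 -0.3 -0.4] w 0.599
```

View pics/z4.png

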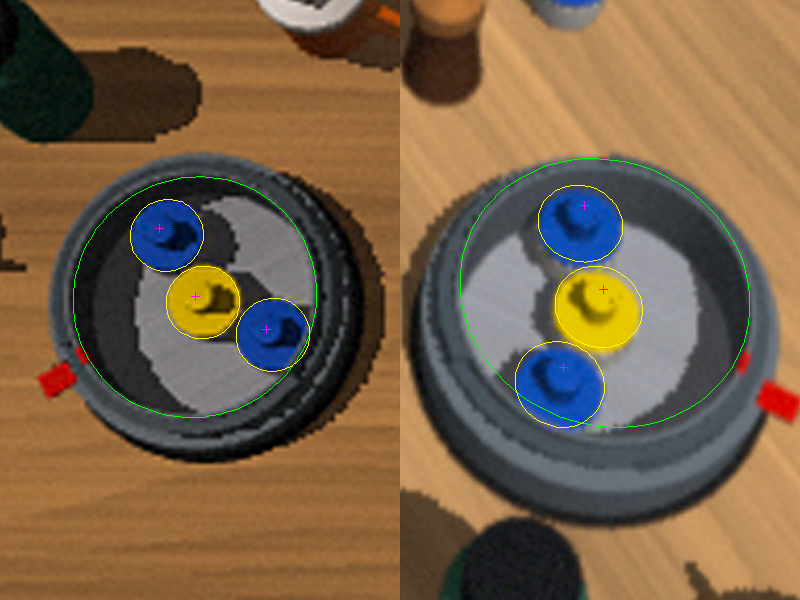

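The picture shows the yellow pot central at (203,302) and two blue pots at (168,235) and (272,335), all inside the tin. I'll carry on with the pot below the gripper.

```bash
python3 -m jog '[[-0.0014,-0.001,0.03,0.3,-0.2],[0,0,0.04,0,-0.2],[0,0,0.025,0,-0.2],[0,0,0.006,0,-0.2],[0,0,0,0,-0.2],[0,0,0,0,-0.2],[0,0,0,0,-0.2]]'
python3 - <<'E'
from h import *
go(.591,-.0625,.036,102)
E
```

```text
t: 22.5
position: [0.5924, -0.0635, 0.0419]
orientation: [0.63, 0.777, 0.001, 0.001]
ft_force: [-1.0, -0.7, -0.3]
grip_width: 0.599
finger_force: 0.0
t 22.5 pos [592.4 -63.5  41.9] yaw 102.0 turn -0.0 shift after turn mm [ 1.3 -1.2  5.9] F [-1.  -0.7 -0.3] w 0.599
```

```bash
python3 -m jog '[[0.001,-0.001,0.005,0,-0.2],[0,0,0,0,-0.2],[0,0,0,0,-0.2],[0,0,0,0,1],[0,0,0,0,1],[0,0,0,0,1],[0,0,0,0,1]]'; python3 -m jog '[[0,0,-0.02,0,1],[0,0,-0.04,0,1],[0,0,-0.04,0,1],[0,0,-0.015,0,1],[0,0,0,0,1],[0,0,0,0,1]]'
python3 - <<'E'
from h import *
go(.5446,.2971,.15,102)
E
```

```text
t: 23.2
position: [0.5914, -0.0627, 0.0364]
orientation: [0.63, 0.777, 0.001, 0.001]
ft_force: [-0.2, 0.9, 12.8]
grip_width: 0.212
finger_force: 60.1
t: 23.8
position: [0.5899, -0.0632, 0.1497]
orientation: [0.63, 0.777, -0.0, -0.0]
ft_force: [-0.1, 0.4, -2.0]
grip_width: 0.21
finger_force: 59.1
t 23.8 pos [589.9 -63.2 149.7] yaw 101.9 turn -0.1 shift after turn mm [ 3.619e+02  3.060e+01 -3.000e-01] F [-0.1  0.4 -2. ] w 0.21
```

```bash
python3 -m jog '[[0.016,0.001,-0.01,0,1],[0.034,0.003,0,0,1],[0.043,0.004,0,0,1],[0.045,0.004,0,0,1],[0.045,0.004,0,0,1],[0.045,0.004,0,0,1],[0.045,0.004,0,0,1],[0.041,0.003,0,0,1],[0.030,0.0025,0,0,1],[0.018,0.001,0.01,0,1],[0,0,0.02,0,1],[0,0,0.02,0,1]]';  python3 -m jog '[[0,0,0,0,1],[0,0,0,0,1],[0,0,0,0,1]]';python3 - <<'E'
from h import *
go(.5446,.2971,.042,102)
E
```

```text
t: 25.0
position: [0.5437, 0.2992, 0.109]
orientation: [0.629, 0.778, -0.0, -0.001]
ft_force: [-0.7, 0.2, -1.6]
grip_width: 0.21
finger_force: 59.2
t: 25.3
position: [0.5452, 0.2981, 0.1112]
orientation: [0.63, 0.777, 0.0, -0.0]
ft_force: [0.5, 0.0, -1.4]
grip_width: 0.205
finger_force: 59.3
t 25.3 pos [545.2 298.1 111.2] yaw 102.0 turn -0.0 shift after turn mm [-0.9 -0.8 69.2] F [ 0.5  0.  -1.4] w 0.205
```

```bash
python3 -m jog '[[-0.001,-0.0008,0.02,0,1],[0,0,0.03,0,1],[0,0,0.012,0,1],[0,0,0.003,0,1],[0,0,0,0,1],[0,0,0,0,1],[0,0,0,0,1]]'; python3 -c "
from h import *
go(.5446,.2971,.0415,102)"
```

```text
t: 26.0
position: [0.5451, 0.2968, 0.0464]
orientation: [0.63, 0.777, 0.001, 0.0]
ft_force: [-0.0, -0.2, -1.7]
grip_width: 0.211
finger_force: 59.4
t 26.0 pos [545.1 296.8  46.4] yaw 102.0 turn -0.0 shift after turn mm [ 0.4 -0.4  4.9] F [-0.  -0.2 -1.7] w 0.211
```

```bash
python3 -m jog '[[0,0,0.003,0,1],[0,0,0.0015,0,1],[0,0,0,0,1],[0,0,0,0,1]]'; python3 -m jog '[[0,0,0,0,0.15],[0,0,0,0,0.15],[0,0,-0.02,0,0.15],[0,0,-0.04,0,0.15],[0,0,-0.04,0,0.15],[0,0,0,-7.2,-0.2],[0,0,0,-7.2,-0.2],[0,0,0,-7.2,-0.2],[0,0,0,-7.2,-0.2],[0,0,0,-7.2,-0.2],[0,0,0,0,-0.2]]'
python3 - <<'E'
from h import *
go(.5303,-.0523,.15,138)
E
```

```text
t: 26.4
position: [0.545, 0.2967, 0.0424]
orientation: [0.63, 0.777, 0.0, 0.001]
ft_force: [-5.2, -5.5, 23.0]
grip_width: 0.212
finger_force: 66.2
t: 27.5
position: [0.5446, 0.2964, 0.1419]
orientation: [0.358, 0.934, 0.0, -0.0]
ft_force: [0.2, 0.4, -0.0]
grip_width: 0.598
finger_force: 0.0
t 27.5 pos [544.6 296.4 141.9] yaw 138.1 turn 0.1 shift after turn mm [-222.7 -268.8   -8.1] F [ 0.2  0.4 -0. ] w 0.598
```

```bash
python3 -m jog '[[-0.010,-0.012,0,0,-0.2],[-0.020,-0.024,0,0,-0.2],[-0.026,-0.032,0,0,-0.2],[-0.028,-0.034,0,0,-0.2],[-0.028,-0.034,0,0,-0.2],[-0.028,-0.034,0,0,-0.2],[-0.028,-0.034,0,0,-0.2],[-0.026,-0.031,0,0,-0.2],[-0.018,-0.021,0,0,-0.2],[-0.011,-0.013,0,0,-0.2],[0,0,0,0,-0.2],[0,0,0,0,-0.2]]'; python3 -m jog '[[0,0,0,0,-0.2]]';python3 - <<'E'
from h import *
S,T=look('7')
go(.5303,-.0523,.036,138)
E
```

```text
t: 28.7
position: [0.5302, -0.0524, 0.1415]
orientation: [0.36, 0.933, 0.0, 0.0]
ft_force: [-0.2, 0.2, 0.7]
grip_width: 0.603
finger_force: 0.0
t: 28.8
position: [0.5302, -0.0515, 0.1413]
orientation: [0.359, 0.933, 0.0, 0.0]
ft_force: [-0.2, -0.3, -0.3]
grip_width: 0.599
finger_force: 0.0
yellow [557.2 249.9] px [159. 191.] tri [557.2 248.7  38.7]
blue [600.9 276.2] px [151. 176.] tri [599.9 274.7  41. ]
blue [545.2 297.7] px [142. 196.] tri [544.9 297.5  36.3]
blue [536.1 205.5] px [175. 199.] tri [535.9 203.8  41.2]
blue [433.6  53.3] px [230. 238.] tri [434.2  53.3  29.9]
t 28.9 pos [530.1 -51.5 141.1] yaw 138.0 turn 0.0 shift after turn mm [ -0.7  -0.5 105.1] F [-0.1  0.   0.2] w 0.599
```

```bash
python3 -m jog '[[-0.0007,-0.0005,0.03,0,-0.2],[0,0,0.04,0,-0.2],[0,0,0.025,0,-0.2],[0,0,0.007,0,-0.2],[0,0,0,0,-0.2],[0,0,0,0,-0.2],[0,0,0,0,-0.2]]'
python3 - <<'E'
from h import *
go(.5303,-.0523,.036,138)
E
```

```text
t: 29.6
position: [0.5311, -0.0534, 0.0402]
orientation: [0.359, 0.933, 0.0, 0.001]
ft_force: [-0.3, -0.2, -0.1]
grip_width: 0.602
finger_force: 0.0
t 29.6 pos [531.1 -53.4  40.2] yaw 138.0 turn -0.0 shift after turn mm [1.4 0.3 4.2] F [-0.3 -0.2 -0.1] w 0.602
```

```bash
python3 -m jog '[[0.001,0,0.003,0,-0.2],[0,0,0,0,-0.2],[0,0,0,0,1],[0,0,0,0,1],[0,0,0,0,1],[0,0,0,0,1]]'; python3 -m jog '[[0,0,-0.02,0,1],[0,0,-0.04,0,1],[0,0,-0.04,0,1],[0,0,-0.025,0,1],[0,0,0,0,1],[0,0,0,0,1]]'
python3 - <<'E'
from h import *
go(.5931,.2131,.16,138)
E
```

```text
t: 30.2
position: [0.53, -0.0527, 0.0364]
orientation: [0.359, 0.933, 0.0, 0.0]
ft_force: [-1.0, -0.6, 10.4]
grip_width: 0.206
finger_force: 59.2
t: 30.8
position: [0.5295, -0.0532, 0.1609]
orientation: [0.359, 0.933, -0.0, 0.0]
ft_force: [-0.5, 0.5, -2.3]
grip_width: 0.211
finger_force: 58.9
t 30.8 pos [529.5 -53.2 160.9] yaw 137.9 turn -0.1 shift after turn mm [130.9 240.5   0.9] F [-0.5  0.5 -2.3] w 0.211
```

```bash
python3 -m jog '[[0.007,0.012,0,0,1],[0.014,0.026,0,0,1],[0.019,0.036,0,0,1],[0.020,0.037,0,0,1],[0.020,0.037,0,0,1],[0.020,0.037,0,0,1],[0.016,0.029,0,0,1],[0.010,0.018,0.01,0,1],[0.0045,0.0085,0.02,0,1],[0,0,0.02,0,1],[0,0,0,0,1],[0,0,0,0,1]]';  python3 -m jog '[[0,0,0,0,1]]';python3 - <<'E'
from h import *
go(.5931,.2131,.042,138)
E
```

```text
t: 32.0
position: [0.5932, 0.2117, 0.1098]
orientation: [0.359, 0.933, -0.001, -0.001]
ft_force: [0.4, -0.9, -0.8]
grip_width: 0.207
finger_force: 59.0
t: 32.1
position: [0.5939, 0.2122, 0.1113]
orientation: [0.359, 0.933, 0.0, 0.0]
ft_force: [-0.2, -0.2, -1.5]
grip_width: 0.21
finger_force: 59.0
t 32.1 pos [593.9 212.2 111.3] yaw 137.9 turn -0.1 shift after turn mm [ 1.3  0.1 69.3] F [-0.2 -0.2 -1.5] w 0.21
```

```bash
python3 -m jog '[[0.0012,0,0.02,0,1],[0,0,0.03,0,1],[0,0,0.012,0,1],[0,0,0.003,0,1],[0,0,0,0,1],[0,0,0,0,1],[0,0,0,0,1]]'; python3 -c "
from h import *
go(.5931,.2131,.0415,138)"
```

```text
t: 32.8
position: [0.5933, 0.2142, 0.0469]
orientation: [0.359, 0.933, 0.0, 0.001]
ft_force: [-0.1, -0.7, -2.7]
grip_width: 0.21
finger_force: 59.0
t 32.8 pos [593.3 214.2  46.9] yaw 138.0 turn -0.0 shift after turn mm [-0.6 -0.9  5.4] F [-0.1 -0.7 -2.7] w 0.21
```

```bash
python3 -m jog '[[0,0,0.003,0,1],[0,0,0.0015,0,1],[0,0,0,0,1],[0,0,0,0,1]]'; python3 -m jog '[[0,0,0,0,0.15],[0,0,0,0,0.15],[0,0,-0.02,0,0.15],[0,0,-0.04,0,0.15],[0,0,-0.04,0,0.15],[0,0,0,-7.2,-0.2],[0,0,0,-7.2,-0.2],[0,0,0,-7.2,-0.2],[0,0,0,-7.2,-0.2],[0,0,0,-7.2,-0.2],[0,0,0,0,-0.2]]'
python3 - <<'E'
from h import *
go(.434,.0533,.15,174)
E
```

```text
t: 33.2
position: [0.5931, 0.214, 0.0425]
orientation: [0.359, 0.933, 0.0, 0.001]
ft_force: [-4.3, -4.5, 15.9]
grip_width: 0.207
finger_force: 63.0
t: 34.3
position: [0.5928, 0.214, 0.1424]
orientation: [0.051, 0.999, 0.0, 0.0]
ft_force: [0.1, 0.1, 1.1]
grip_width: 0.599
finger_force: 0.0
t 34.3 pos [592.8 214.  142.4] yaw 174.1 turn 0.1 shift after turn mm [ 141.1 -176.4   -7.6] F [0.1 0.1 1.1] w 0.599
```

```bash
python3 -m jog '[[0.009,-0.011,0,0,-0.2],[0.019,-0.024,0,0,-0.2],[0.025,-0.032,0,0,-0.2],[0.026,-0.033,0,0,-0.2],[0.026,-0.033,0,0,-0.2],[0.020,-0.025,0,0,-0.2],[0.011,-0.012,0,0,-0.2],[0.005,-0.006,0.02,0,-0.2],[0,0,0.02,0,-0.2],[0,0,0,0,-0.2],[0,0,0,0,-0.2],[0,0,0,0,-0.2]]'
python3 - <<'E'
from h import *
S,T=look('8')
go(.434,.0533,.036,174)
E
```

```text
t: 35.5
position: [0.4343, 0.0541, 0.1023]
orientation: [0.053, 0.999, 0.0, 0.001]
ft_force: [0.5, 0.2, 0.1]
grip_width: 0.599
finger_force: 0.0
yellow [557.8 249.6] px [159. 191.] tri [557.5 248.5  38.9]
blue [600.9 276.2] px [151. 176.] tri [599.9 274.5  41.3]
blue [593.9 215.6] px [172. 178.] tri [593.8 214.7  38.1]
blue [545.2 297.5] px [142. 196.] tri [544.8 297.4  36.5]
blue [536.2 205.4] px [175. 199.] tri [535.9 203.7  41.6]
t 35.6 pos [434.4  54.  102.1] yaw 173.9 turn -0.1 shift after turn mm [ 0.3 -0.7 66.1] F [-0.7 -0.4 -0. ] w 0.599
```

```bash
python3 -m jog '[[0,-0.0007,0.02,0,-0.2],[0,0,0.03,0,-0.2],[0,0,0.01,0,-0.2],[0,0,0.004,0,-0.2],[0,0,0,0,-0.2],[0,0,0,0,-0.2],[0,0,0,0,-0.2]]'
python3 - <<'E'
from h import *
go(.434,.0533,.036,174)
E
```

```text
t: 36.3
position: [0.4344, 0.0531, 0.0381]
orientation: [0.053, 0.999, 0.0, 0.001]
ft_force: [0.4, -0.5, 0.4]
grip_width: 0.602
finger_force: 0.0
t 36.3 pos [434.4  53.1  38.1] yaw 173.9 turn -0.1 shift after turn mm [0.5 0.2 2.1] F [ 0.4 -0.5  0.4] w 0.602
```

```bash
python3 -m jog '[[0.0005,0,0.0015,0,-0.2],[0,0,0,0,-0.2],[0,0,0,0,1],[0,0,0,0,1],[0,0,0,0,1],[0,0,0,0,1]]'; python3 -m jog '[[0,0,-0.02,0,1],[0,0,-0.04,0,1],[0,0,-0.04,0,1],[0,0,-0.01,0,1],[0,0,0,0,1],[0,0,0,0,1]]'
python3 - <<'E'
from h import *
go(.5045,.2525,.145,174)
E
```

```text
t: 36.9
position: [0.4339, 0.0536, 0.0364]
orientation: [0.052, 0.999, 0.0, 0.0]
ft_force: [-2.5, 1.1, 14.0]
grip_width: 0.208
finger_force: 63.0
t: 37.5
position: [0.4331, 0.0527, 0.1453]
orientation: [0.053, 0.999, -0.0, -0.0]
ft_force: [-0.3, 0.2, -1.4]
grip_width: 0.21
finger_force: 60.7
t 37.5 pos [433.1  52.7 145.3] yaw 173.9 turn -0.1 shift after turn mm [-50.1 206.2   0.3] F [-0.3  0.2 -1.4] w 0.21
```

```bash
python3 -m jog '[[-0.003,0.012,0,0,1],[-0.006,0.026,0,0,1],[-0.009,0.036,0,0,1],[-0.009,0.037,0,0,1],[-0.009,0.037,0,0,1],[-0.008,0.032,0,0,1],[-0.004,0.017,0,0,1],[-0.002,0.009,0.01,0,1],[0,0,0.02,0,1],[0,0,0,0,1],[0,0,0,0,1],[0,0,0,0,1]]'
python3 - <<'E'
from h import *
go(.5045,.2525,.0415,174)
E
```

```text
t: 38.7
position: [0.5048, 0.2523, 0.1161]
orientation: [0.053, 0.999, -0.0, 0.0]
ft_force: [0.3, 0.3, -1.1]
grip_width: 0.207
finger_force: 60.8
t 38.7 pos [504.8 252.3 116.1] yaw 173.9 turn -0.1 shift after turn mm [ 0.4  0.1 74.6] F [ 0.3  0.3 -1.1] w 0.207
```

```bash
python3 -m jog '[[0.0004,0,0.02,0,1],[0,0,0.03,0,1],[0,0,0.015,0,1],[0,0,0.005,0,1],[0,0,0,0,1],[0,0,0,0,1],[0,0,0,0,1]]'; python3 -c "
from h import *
go(.5045,.2525,.0415,174)"
```

```text
t: 39.4
position: [0.505, 0.2531, 0.0469]
orientation: [0.053, 0.999, 0.0, 0.001]
ft_force: [1.0, -0.2, -1.6]
grip_width: 0.207
finger_force: 60.8
t 39.4 pos [505.  253.1  46.9] yaw 174.0 turn -0.0 shift after turn mm [ 0.4 -0.6  5.4] F [ 1.  -0.2 -1.6] w 0.207
```

```bash
python3 -m jog '[[0,0,0.003,0,1],[0,0,0.0015,0,1],[0,0,0,0,1],[0,0,0,0,1]]'; python3 -m jog '[[0,0,0,0,0.15],[0,0,0,0,0.15],[0,0,-0.02,0,0.15],[0,0,-0.04,0,0.15],[0,0,-0.04,0,0.15],[0,0,0,4,-0.2],[0,0,0,4,-0.2],[0,0,0,0,-0.2],[0,0,0,0,-0.2]]'
python3 - <<'E'
from h import *
go(.5255,-.2497,.15,166)
E
```

```text
t: 39.8
position: [0.5048, 0.2529, 0.0424]
orientation: [0.053, 0.999, -0.0, 0.001]
ft_force: [-4.6, -4.0, 19.7]
grip_width: 0.21
finger_force: 66.8
t: 40.7
position: [0.5043, 0.2528, 0.1412]
orientation: [0.121, 0.993, -0.0, -0.0]
ft_force: [0.1, -0.9, 1.1]
grip_width: 0.6
finger_force: 0.0
t 40.7 pos [504.3 252.8 141.2] yaw 166.1 turn 0.1 shift after turn mm [-142.1 -482.4   -8.8] F [ 0.1 -0.9  1.1] w 0.6
```

```bash
python3 -m jog '[[-0.006,-0.018,0,0,-0.2],[-0.011,-0.036,0,0,-0.2],[-0.013,-0.044,0,0,-0.2],[-0.013,-0.044,0,0,-0.2],[-0.013,-0.044,0,0,-0.2],[-0.013,-0.044,0,0,-0.2],[-0.011,-0.038,0,0,-0.2],[-0.006,-0.02,0,0,-0.2],[0,0,0,0,-0.2],[0,0,0,0,-0.2]]'
python3 - <<'E'
from h import *
go(.5255,-.2497,.15,166)
S,T=look('9')
t=(.5552,.2472);l=(.5255,-.2497)
cv2.imwrite("pics/z5.png",np.vstack([np.hstack([crop(c,px(c,(*t,.05)),55,circ=[(*t,.068,.078,(0,255,0))]),crop(c,px(c,(*l,.03)),50,circ=[(*l,.024,.0945,(0,255,0))])]) for c in(T,S)]))
E
```

```text
t: 41.7
position: [0.5179, -0.0474, 0.1411]
orientation: [0.122, 0.993, 0.0, -0.0]
ft_force: [0.0, 0.2, 0.1]
grip_width: 0.601
finger_force: 0.0
t 41.7 pos [517.9 -47.4 141.1] yaw 166.0 turn -0.0 shift after turn mm [ -56.4 -194.4   -8.9] F [0.  0.2 0.1] w 0.601
yellow [557.6 249.7] px [159. 191.] tri [557.2 248.5  39.3]
blue [600.9 276.2] px [151. 176.] tri [600.  274.7  40.7]
blue [593.9 215.5] px [172. 178.] tri [593.7 214.5  38.2]
blue [545.2 297.5] px [142. 196.] tri [544.8 297.2  37. ]
blue [535.8 205.7] px [175. 199.] tri [535.8 203.8  41.3]
blue [506.1 255.1] px [157. 210.] tri [505.5 254.1  39.6]
```

View pics/z5.png

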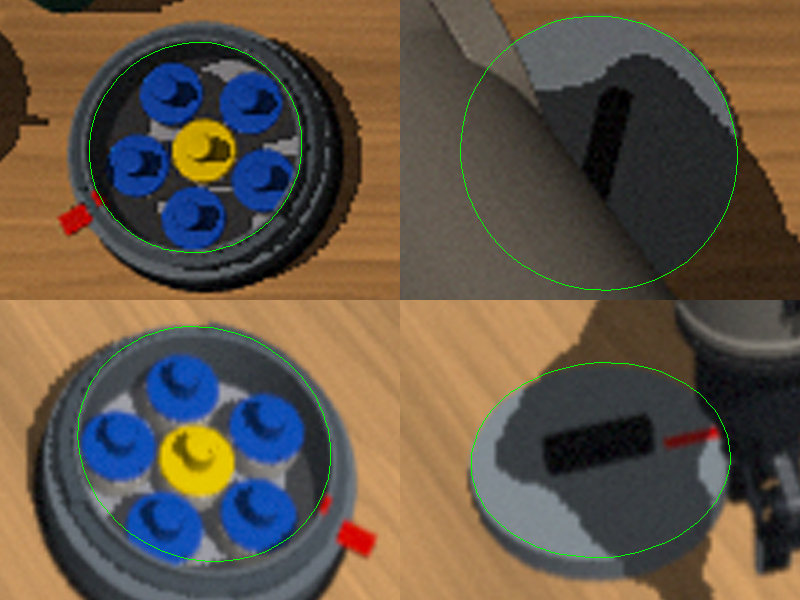

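All six pots stand inside the tin: five blue ones round the yellow, at (203,151) in the upper-left crop. The lid is where it was. Fetching the lid.

```bash
python3 -m jog '[[-0.005,-0.016,0,0,-0.2],[-0.010,-0.035,0,0,-0.2],[-0.012,-0.042,0,0,-0.2],[-0.012,-0.042,0,0,-0.2],[-0.010,-0.036,0,0,-0.2],[-0.005,-0.016,0.01,0,-0.2],[-0.0024,-0.0074,0.03,0,-0.2],[0,0,0.03,0,-0.2],[0,0,0.01,0,-0.2],[0,0,0,0,-0.2],[0,0,0,0,-0.2],[0,0,0,0,-0.2]]'
python3 - <<'E'
from h import *
go(.5255,-.2497,.028,166)
E
```

```text
t: 43.0
position: [0.5265, -0.2495, 0.0627]
orientation: [0.122, 0.993, -0.0, 0.001]
ft_force: [0.7, -1.1, -0.1]
grip_width: 0.603
finger_force: 0.0
t 43.0 pos [ 526.5 -249.5   62.7] yaw 166.0 turn 0.0 shift after turn mm [ 0.9 -0.5 34.7] F [ 0.7 -1.1 -0.1] w 0.603
```

```bash
python3 -m jog '[[0.001,-0.0005,0.02,0,-0.2],[0,0,0.01,0,-0.2],[0,0,0.004,0,-0.2],[0,0,0,0,-0.2],[0,0,0,0,-0.2]]';  python3 -m jog '[[0,0,0,0,1],[0,0,0,0,1],[0,0,0,0,1],[0,0,0,0,1],[0,0,0,0,1]]';python3 - <<'E'
from h import *
go(.5255,-.2497,.028,166)
E
```

```text
t: 43.5
position: [0.5248, -0.25, 0.0279]
orientation: [0.122, 0.993, -0.0, 0.0]
ft_force: [-0.3, 0.3, 1.1]
grip_width: 0.601
finger_force: 0.0
t: 44.0
position: [0.5247, -0.2501, 0.0279]
orientation: [0.122, 0.992, -0.0, 0.0]
ft_force: [-0.4, -0.0, 7.3]
grip_width: 0.198
finger_force: 59.4
t 44.0 pos [ 524.7 -250.1   27.9] yaw 166.0 turn -0.0 shift after turn mm [-0.6  0.6 -0.1] F [-0.4 -0.   7.3] w 0.198
```

```bash
python3 -m jog '[[0,0,-0.01,0,1],[0,0,-0.025,0,1],[0,0,-0.035,0,1],[0,0,-0.035,0,1],[0,0,-0.025,0,1],[0,0,-0.01,0,1],[0,0,0,0,1],[0,0,0,0,1]]';  python3 -m jog '[[0,0,0,4,1],[0,0,0,7,1],[0,0,0,8,1],[0,0,0,8,1],[0,0,0,8,1],[0,0,0,8,1],[0,0,0,8,1],[0,0,0,8,1],[0,0,0,8,1],[0,0,0,8,1],[0,0,0,7,1],[0,0,0,6,1]]';  python3 -m jog '[[0,0,0,4,1],[0,0,0,0,1]]';python3 - <<'E'
from h import *
go(.5552,.2472,.16,74)
E
```

```text
t: 44.8
position: [0.5238, -0.2501, 0.1663]
orientation: [0.122, 0.992, 0.0, -0.001]
ft_force: [-0.6, -0.5, -2.5]
grip_width: 0.2
finger_force: 58.9
t: 46.0
position: [0.5236, -0.2497, 0.1655]
orientation: [0.779, 0.627, -0.001, -0.001]
ft_force: [-0.6, 0.7, -1.5]
grip_width: 0.202
finger_force: 58.7
t: 46.2
position: [0.5238, -0.2496, 0.1658]
orientation: [0.799, 0.601, -0.001, -0.001]
ft_force: [0.6, -0.3, -2.6]
grip_width: 0.196
finger_force: 58.8
t 46.2 pos [ 523.8 -249.6  165.8] yaw 73.9 turn -0.1 shift after turn mm [ 486.2 -106.7    5.8] F [ 0.6 -0.3 -2.6] w 0.196
```

```bash
python3 -m jog '[[0.012,-0.003,0,0,1],[0.025,-0.006,0,0,1],[0.037,-0.008,0,0,1],[0.043,-0.009,0,0,1],[0.043,-0.009,0,0,1],[0.043,-0.01,0,0,1],[0.043,-0.01,0,0,1],[0.043,-0.01,0,0,1],[0.043,-0.01,0,0,1],[0.043,-0.01,0,0,1],[0.038,-0.007,0,0,1],[0.03,-0.006,0,0,1]]';  python3 -m jog '[[0.024,-0.005,0,0,1],[0.013,-0.003,0,0,1],[0.006,-0.001,0,0,1],[0,0,0,0,1],[0,0,0,0,1],[0,0,0,0,1],[0,0,0,0,1]]';python3 - <<'E'
from h import *
go(.5552,.2472,.088,74)
S,T=capture("scene"),capture("top")
s=observe();p=s["position"];c0=(p[0],p[1],p[2]-.0279)
np.savez("pics/Sa.npz",**S);np.savez("pics/Ta.npz",**T)
print("red S",[(np.round(u,1),q[4]) for u,q in blobs(S,"red",4)],"T",[(np.round(u,1),q[4]) for u,q in blobs(T,"red",4)])
cv2.imwrite("pics/z6.png",np.hstack([crop(c,px(c,(.5552,.2472,.1)),65,400,600,circ=[(*c0,.0945,(255,255,0)),(c0[0],c0[1],c0[2]+.024,.0945,(0,255,0)),(.5552,.2472,.068,.081,(0,255,255))]) for c in(T,S)]))
E
```

```text
t: 47.4
position: [0.5516, 0.2061, 0.1669]
orientation: [0.798, 0.603, -0.0, -0.0]
ft_force: [0.3, 0.2, -1.6]
grip_width: 0.199
finger_force: 58.8
t: 48.1
position: [0.5561, 0.2456, 0.1674]
orientation: [0.799, 0.601, -0.0, 0.0]
ft_force: [0.5, -0.3, -1.9]
grip_width: 0.197
finger_force: 58.8
t 48.1 pos [556.1 245.6 167.4] yaw 73.9 turn -0.1 shift after turn mm [ 1.3 -1.3 79.4] F [ 0.5 -0.3 -1.9] w 0.197
red S [(array([336.7, 285.4]), np.int32(70)), (array([362.1, 302. ]), np.int32(57))] T [(array([ 1.7, 82. ]), np.int32(65)), (array([122.3, 212.5]), np.int32(6))]
```

View pics/z6.png

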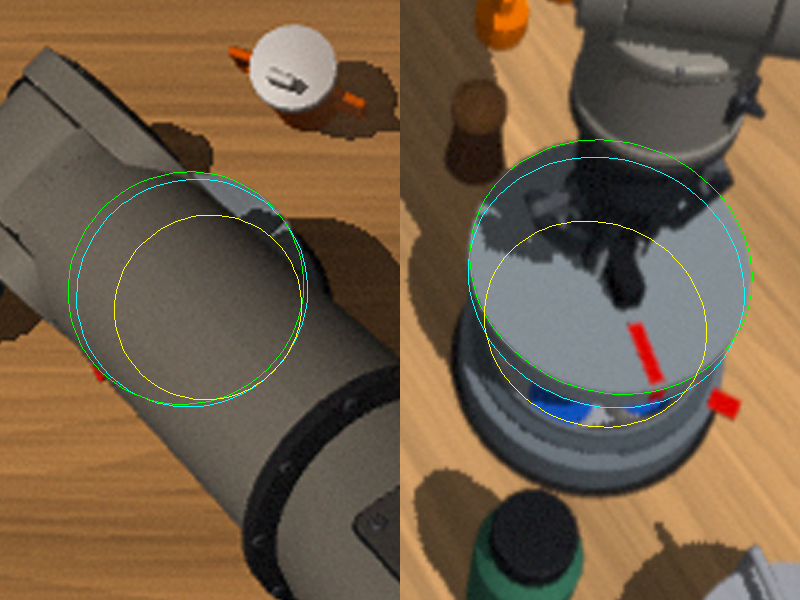

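The held lid matches its predicted circle in the scene view. Its mark at (655,380) is clockwise of the tab at (723,403). Lowering now.

```bash
python3 -m jog '[[0.0013,-0.0013,0.015,0,1],[0,0,0.025,0,1],[0,0,0.02,0,1],[0,0,0.01,0,1],[0,0,0,0,1],[0,0,0,0,1],[0,0,0,0,1]]';python3 - <<'E'
from h import *
go(.5552,.2472,.085,74)
E
```

```text
t: 48.9
position: [0.5555, 0.2487, 0.0983]
orientation: [0.799, 0.602, 0.001, 0.0]
ft_force: [0.8, 0.3, -2.4]
grip_width: 0.198
finger_force: 58.8
t 48.9 pos [555.5 248.7  98.3] yaw 74.0 turn -0.0 shift after turn mm [-1.5  0.2 13.3] F [ 0.8  0.3 -2.4] w 0.198
```

```bash
python3 -m jog '[[-0.0012,0,0.003,0,1],[0,0,0.003,0,1],[0,0,0,0,1],[0,0,0,0,1]]';python3 -m jog '[[0,0,0.002,0,1],[0,0,0.002,0,1],[0,0,0,0,1],[0,0,0,0,1]]';python3 - <<'E'
from h import *
go(.5552,.2472,.085,74)
print(np.round(observe()["moment"],2))
E
```

```text
t: 49.3
position: [0.5549, 0.2472, 0.0917]
orientation: [0.799, 0.602, 0.0, 0.0]
ft_force: [1.0, -0.9, 1.6]
grip_width: 0.199
finger_force: 59.5
t: 49.7
position: [0.5548, 0.2476, 0.0875]
orientation: [0.799, 0.602, 0.0, -0.0]
ft_force: [-0.1, 2.1, 1.6]
grip_width: 0.199
finger_force: 59.5
t 49.7 pos [554.8 247.6  87.5] yaw 74.0 turn -0.0 shift after turn mm [-0.2  0.5  2.5] F [-0.1  2.1  1.6] w 0.199
[ 0.86 -0.21 -0.04]
```

```bash
python3 -m jog '[[0,0,0.001,0,1],[0,0,0.0005,0,1],[0,0,0,0,1]]';python3 -m jog '[[0,0,0.001,0,1],[0,0,0.0005,0,1],[0,0,0,0,1]]';python3 - <<'E'
from h import *
go(.5552,.2472,.085,74)
print(np.round(observe()["moment"],2))
E
```

```text
t: 50.0
position: [0.5549, 0.2477, 0.0871]
orientation: [0.799, 0.602, 0.001, 0.0]
ft_force: [-5.2, -0.5, 21.2]
grip_width: 0.201
finger_force: 62.2
t: 50.3
position: [0.5555, 0.2491, 0.0863]
orientation: [0.799, 0.602, 0.002, -0.0]
ft_force: [-1.0, 6.1, 20.0]
grip_width: 0.199
finger_force: 62.3
t 50.3 pos [555.5 249.1  86.3] yaw 74.0 turn 0.0 shift after turn mm [-1.9  0.2  1.3] F [-1.   6.1 20. ] w 0.199
[ 0.65  0.54 -0.16]
```

```bash
python3 -m jog '[[0.001,0,0,0,1],[0,0,0,0,1],[0,0,0,0,1]]';python3 - <<'E'
from h import *
go(.5552,.2485,.085,74)
print(np.round(observe()["moment"],2))
S,T=capture("scene"),capture("top")
p=observe()["position"];c0=(p[0],p[1],p[2]-.0279)
np.savez("pics/Sb.npz",**S)
cv2.imwrite("pics/z7.png",crop(S,px(S,(.5552,.2472,.07)),48,800,600,circ=[(*c0,.0945,(255,255,0)),(c0[0],c0[1],c0[2]+.024,.0945,(0,255,0))]))
E
```

```text
t: 50.6
position: [0.5557, 0.2495, 0.086]
orientation: [0.799, 0.602, 0.001, 0.0]
ft_force: [-1.2, 5.2, 18.8]
grip_width: 0.199
finger_force: 62.2
t 50.6 pos [555.7 249.5  86. ] yaw 74.0 turn -0.0 shift after turn mm [-1.1 -0.2  1. ] F [-1.2  5.2 18.8] w 0.199
[ 0.31  0.6  -0.11]
```

View pics/z7.png

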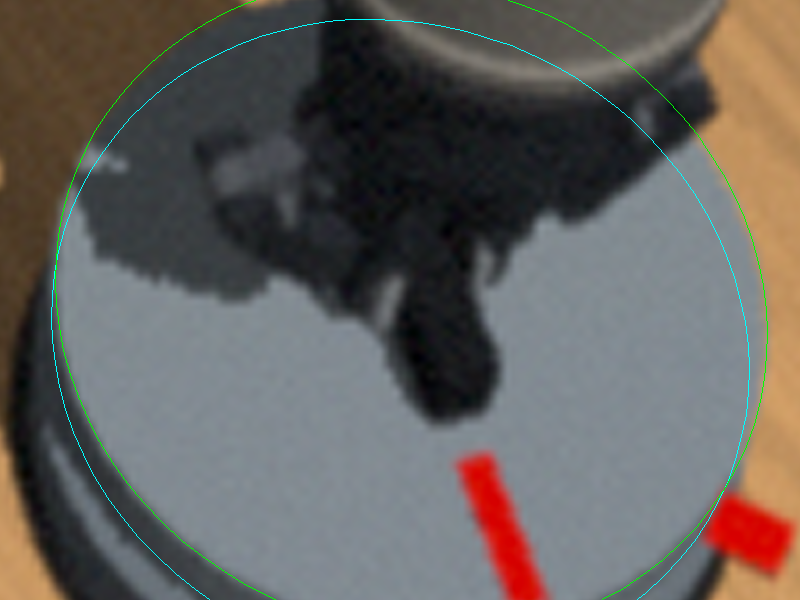

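The lid sits roughly level on the tin. The mark at (505,530) is left of the tab at (750,530), that is, clockwise of it. I'll ease sideways to relieve the 5 N side force, then check the height.

```bash
python3 -m jog '[[0.001,0,-0.0005,0,1],[0,0,0,0,1],[0,0,0,0,1]]';python3 -c "
from h import *
go(.5552,.2485,.085,74);print(np.round(observe()['moment'],2))";python3 -m jog '[[0.001,0,0,0,1],[0,0,0,0,1],[0,0,0,0,1]]';python3 -c "
from h import *
go(.5552,.2485,.085,74);print(np.round(observe()['moment'],2))"
```

```text
t: 51.0
position: [0.5557, 0.2496, 0.086]
orientation: [0.799, 0.602, 0.001, 0.0]
ft_force: [-2.1, 1.1, 14.6]
grip_width: 0.198
finger_force: 61.7
t 51.0 pos [555.7 249.6  86. ] yaw 74.0 turn -0.0 shift after turn mm [-1.2 -0.2  1. ] F [-2.1  1.1 14.6] w 0.198
[-0.27  0.47 -0.1 ]
t: 51.3
position: [0.556, 0.2501, 0.0857]
orientation: [0.799, 0.602, 0.0, 0.0]
ft_force: [-0.4, -0.7, 12.2]
grip_width: 0.198
finger_force: 61.1
t 51.3 pos [556.  250.1  85.7] yaw 74.0 turn -0.0 shift after turn mm [-1.8 -0.3  0.7] F [-0.4 -0.7 12.2] w 0.198
[-0.38  0.3  -0.15]
```

```bash
python3 -m jog '[[0,0,-0.0003,-4,1],[0,0,-0.0003,-4,1],[0,0,-0.0004,-4,1],[0,0,-0.0003,-4,1],[0,0,-0.0004,-4,1],[0,0,0,0,1]]';python3 -c "
from h import *
go(.5560,.2500,.085,119);print(np.round(observe()['moment'],2))"
```

```text
t: 51.9
position: [0.5557, 0.2502, 0.0872]
orientation: [0.681, 0.732, 0.0, 0.0]
ft_force: [-0.8, 0.8, 11.2]
grip_width: 0.197
finger_force: 61.1
t 51.9 pos [555.7 250.2  87.2] yaw 94.1 turn -24.9 shift after turn mm [-0.3  0.2  2.2] F [-0.8  0.8 11.2] w 0.197
[-0.35  0.34  0.03]
```

```bash
python3 -m jog '[[0,0,-0.0003,-4,1],[0,0,-0.0003,-4,1],[0,0,-0.0003,-4,1],[0,0,-0.0004,-4,1],[0,0,0,0,1]]';python3 -m jog '[[0,0,-0.0001,-2,1],[0,0,-0.0001,-2,1],[0,0,0,0,1]]';python3 -c "
from h import *
go(.5560,.2500,.085,119);print(np.round(observe()['moment'],2))"
```

```text
t: 52.4
position: [0.5557, 0.2499, 0.0885]
orientation: [0.573, 0.82, 0.0, 0.0]
ft_force: [-2.5, 0.1, 11.6]
grip_width: 0.203
finger_force: 61.2
t: 52.7
position: [0.5559, 0.2501, 0.0887]
orientation: [0.544, 0.839, 0.0, 0.0]
ft_force: [-0.7, 0.5, 9.9]
grip_width: 0.196
finger_force: 61.0
t 52.7 pos [555.9 250.1  88.7] yaw 114.0 turn -5.0 shift after turn mm [-0.1  0.1  3.7] F [-0.7  0.5  9.9] w 0.196
[-0.38  0.01 -0.1 ]
```

```bash
python3 -m jog '[[0,0,0,-2,1],[0,0,0,-1,1],[0,0,0,0,1]]';python3 -m jog '[[0,0,0,-1,1],[0,0,0,0,1],[0,0,0,0,1]]';python3 -m jog '[[0,0,0,-1,1],[0,0,0,0,1],[0,0,0,0,1]]';python3 -c "
from h import *
go(.5560,.2500,.085,120);print(np.round(observe()['moment'],2))"
```

```text
t: 53.0
position: [0.5559, 0.25, 0.0884]
orientation: [0.522, 0.853, 0.0, 0.0]
ft_force: [-0.3, 0.3, 5.8]
grip_width: 0.195
finger_force: 60.3
t: 53.3
position: [0.5558, 0.25, 0.0882]
orientation: [0.516, 0.857, 0.0, 0.0]
ft_force: [1.9, 0.4, 3.2]
grip_width: 0.196
finger_force: 60.0
t: 53.6
position: [0.5551, 0.25, 0.0877]
orientation: [0.508, 0.861, -0.0, -0.0]
ft_force: [-0.1, 1.3, -1.2]
grip_width: 0.199
finger_force: 59.4
t 53.6 pos [555.1 250.   87.7] yaw 119.0 turn -1.0 shift after turn mm [-0.4  0.8  2.7] F [-0.1  1.3 -1.2] w 0.199
[ 0.45 -0.07 -0.04]
```

```bash
python3 -m jog '[[0.0,-0.0005,0.001,-0.5,1],[0,0,0.001,0,1],[0,0,0,0,1]]';python3 -m jog '[[0,0,0.001,0,1],[0,0,0.001,0,1],[0,0,0,0,1]]';python3 -c "
from h import *
go(.5560,.2500,.085,120);print(np.round(observe()['moment'],2))"
```

```text
t: 53.9
position: [0.5551, 0.2502, 0.086]
orientation: [0.504, 0.864, 0.0, -0.0]
ft_force: [2.9, 3.8, -2.4]
grip_width: 0.197
finger_force: 59.2
t: 54.2
position: [0.5553, 0.2502, 0.0841]
orientation: [0.504, 0.864, 0.001, 0.0]
ft_force: [3.3, 4.9, -1.1]
grip_width: 0.203
finger_force: 59.4
t 54.2 pos [555.3 250.2  84.1] yaw 119.5 turn -0.5 shift after turn mm [-0.6  0.5 -0.9] F [ 3.3  4.9 -1.1] w 0.203
[ 1.36 -0.83  0.02]
```

```bash
python3 -m jog '[[0.0005,0.001,0.001,0,1],[0,0,0.001,0,1],[0,0,0,0,1]]';python3 -m jog '[[0,0,0.001,0,1],[0,0,0,0,1],[0,0,0,0,1]]';python3 -c "
from h import *
go(.5560,.2500,.080,120);print(np.round(observe()['moment'],2))"
```

```text
t: 54.5
position: [0.5554, 0.2504, 0.0817]
orientation: [0.504, 0.864, -0.0, -0.0]
ft_force: [0.9, 1.6, -2.2]
grip_width: 0.198
finger_force: 59.2
t: 54.8
position: [0.5555, 0.2505, 0.0809]
orientation: [0.504, 0.864, -0.0, -0.0]
ft_force: [0.7, 0.9, -2.4]
grip_width: 0.197
finger_force: 59.2
t 54.8 pos [555.5 250.5  80.9] yaw 119.5 turn -0.5 shift after turn mm [-0.6  0.2  0.9] F [ 0.7  0.9 -2.4] w 0.197
[ 0.24 -0.09 -0.01]
```

```bash
python3 -m jog '[[0,0,0.001,0,1],[0,0,0,0,1],[0,0,0,0,1]]';python3 -m jog '[[0,0,0.001,0,1],[0,0,0,0,1],[0,0,0,0,1]]';python3 -c "
from h import *
go(.5560,.2500,.080,120);print(np.round(observe()['moment'],2))"
```

```text
t: 55.1
position: [0.5556, 0.2505, 0.08]
orientation: [0.504, 0.864, -0.0, -0.0]
ft_force: [0.8, 1.1, -1.7]
grip_width: 0.199
finger_force: 59.2
t: 55.4
position: [0.5558, 0.2507, 0.0795]
orientation: [0.504, 0.864, 0.0, 0.0]
ft_force: [-2.1, 0.3, 5.6]
grip_width: 0.196
finger_force: 60.5
t 55.4 pos [555.8 250.7  79.5] yaw 119.5 turn -0.5 shift after turn mm [-0.7 -0.1 -0.5] F [-2.1  0.3  5.6] w 0.196
[-0.48  0.24 -0.07]
```

It dropped onto the thread starts, with the TCP at 79.5 mm as predicted. Tightening.

```bash
python3 -m jog '[[0,0,0.0003,4,1],[0,0,0.0003,4,1],[0,0,0.0004,4,1],[0,0,0.0003,4,1],[0,0,0.0004,4,1],[0,0,0,0,1]]';python3 -c "
from h import *
go(.5558,.2505,.077,55);print(np.round(observe()['moment'],2))";python3 -m jog '[[0,0,0.0003,4,1],[0,0,0.0003,4,1],[0,0,0.0004,4,1],[0,0,0.0003,4,1],[0,0,0,0,1]]';python3 -c "
from h import *
go(.5558,.2505,.077,55);print(np.round(observe()['moment'],2))"
```

```text
t: 56.0
position: [0.556, 0.2508, 0.0778]
orientation: [0.647, 0.763, 0.0, 0.0]
ft_force: [-0.6, -0.3, 3.9]
grip_width: 0.2
finger_force: 60.2
t 56.0 pos [556.  250.8  77.8] yaw 99.4 turn 44.4 shift after turn mm [-0.4 -0.   0.8] F [-0.6 -0.3  3.9] w 0.2
[-0.36 -0.03 -0.24]
t: 56.5
position: [0.556, 0.251, 0.0765]
orientation: [0.746, 0.666, 0.0, 0.0]
ft_force: [0.5, 2.3, 5.9]
grip_width: 0.197
finger_force: 60.3
t 56.5 pos [556.  251.   76.5] yaw 83.5 turn 28.5 shift after turn mm [-0.5  0.1 -0.5] F [0.5 2.3 5.9] w 0.197
[-0.06 -0.15 -0.23]
```

```bash
for i in 1; do python3 -m jog '[[0,0,0.0003,4,1],[0,0,0.0002,4,1],[0,0,0,0,1]]';python3 -c "
from h import *
go(.5558,.2505,.077,55);print(np.round(observe()['moment'],2))";done;python3 -m jog '[[0,0,0.0002,4,1],[0,0,0.0001,4,1],[0,0,0,0,1]]';python3 -c "
from h import *
go(.5558,.2505,.077,55);print(np.round(observe()['moment'],2))"
```

```text
t: 56.8
position: [0.5564, 0.251, 0.0761]
orientation: [0.79, 0.613, 0.001, 0.0]
ft_force: [3.4, 2.6, 5.1]
grip_width: 0.197
finger_force: 60.3
t 56.8 pos [556.4 251.   76.1] yaw 75.5 turn 20.5 shift after turn mm [-0.7 -0.2 -0.9] F [3.4 2.6 5.1] w 0.197
[ 0.06 -0.67 -0.17]
t: 57.1
position: [0.5563, 0.2513, 0.0759]
orientation: [0.831, 0.556, 0.001, 0.0]
ft_force: [2.6, 2.6, 7.0]
grip_width: 0.2
finger_force: 60.6
t 57.1 pos [556.3 251.3  75.9] yaw 67.6 turn 12.6 shift after turn mm [-1.   0.  -1.1] F [2.6 2.6 7. ] w 0.2
[ 0.14 -0.39 -0.27]
```

```bash
python3 -m jog '[[0,0,0,4,1],[0,0,0,3,1],[0,0,0,0,1]]';python3 -c "
from h import *
go(.5558,.2505,.077,55);print(np.round(observe()['moment'],2))";python3 -m jog '[[0,0,0,3,1],[0,0,0,0,1]]';python3 -c "
from h import *
go(.5558,.2505,.077,55);print(np.round(observe()['moment'],2))";python3 -m jog '[[0,0,0,3,1],[0,0,0,0,1]]';python3 -c "
from h import *
go(.5558,.2505,.077,55);print(np.round(observe()['moment'],2))"
```

```text
t: 57.4
position: [0.5565, 0.2511, 0.0758]
orientation: [0.863, 0.504, 0.001, 0.0]
ft_force: [4.8, 2.1, 6.4]
grip_width: 0.197
finger_force: 60.6
t 57.4 pos [556.5 251.1  75.8] yaw 60.6 turn 5.6 shift after turn mm [-0.9 -0.2 -1.2] F [4.8 2.1 6.4] w 0.197
[-0.11 -0.69 -0.11]
t: 57.6
position: [0.5565, 0.2514, 0.0758]
orientation: [0.876, 0.482, 0.001, -0.0]
ft_force: [6.4, 4.0, 3.2]
grip_width: 0.202
finger_force: 60.1
t 57.6 pos [556.5 251.4  75.8] yaw 57.6 turn 2.6 shift after turn mm [-1.2 -0.1 -1.2] F [6.4 4.  3.2] w 0.202
[ 0.19 -0.93  0.22]
t: 57.8
position: [0.5567, 0.2515, 0.0757]
orientation: [0.888, 0.459, 0.001, -0.0]
ft_force: [7.9, 4.1, 1.7]
grip_width: 0.202
finger_force: 62.5
t 57.8 pos [556.7 251.5  75.7] yaw 54.7 turn -0.3 shift after turn mm [-1.4 -0.1 -1.3] F [7.9 4.1 1.7] w 0.202
[ 0.34 -1.42  1.3 ]
```

The twisting moment rose to 1.3 N m at about 65° past the tab, so it's tight. Releasing, backing off and checking.

```bash
python3 -m jog '[[0,0,0,0,-0.2],[0,0,0,0,-0.2],[0,0,0,0,-0.2],[0,0,-0.02,0,-0.2],[0,0,-0.04,0,-0.2],[0,0,-0.04,0,-0.2],[-0.03,0,0,0,-0.2],[-0.04,0,0,0,-0.2],[-0.04,0,0,0,-0.2],[-0.04,0,0,0,-0.2],[-0.04,0,0,0,-0.2],[-0.04,0,0,0,-0.2]]'; python3 -m jog '[[-0.03,0.0,0,0,-0.2],[-0.02,0.02,0,0,-0.2],[0,0.04,0,0,-0.2],[0,0.03,0,0,-0.2],[0,0,0,0,-0.2],[0,0,0,0,-0.2]]';python3 - <<'E'
from h import *
S,T=capture("scene"),capture("top")
np.savez("pics/Sc.npz",**S);np.savez("pics/Tc.npz",**T)
t=(.5558,.2500)
for n,c in(("T",T),("S",S)):
    b=[(u,q[4]) for u,q in blobs(c,"red",8)];print(n,[(np.round(u,1),k) for u,k in b])
cv2.imwrite("pics/z8.png",np.hstack([crop(c,px(c,(*t,.06)),52,400,600,circ=[(*t,.092,.0945,(0,255,0)),(*t,.068,.0945,(255,255,0))]) for c in(T,S)]))
E
```

```text
t: 59.0
position: [0.4206, 0.0622, 0.175]
orientation: [0.889, 0.458, -0.0, 0.0]
ft_force: [0.6, -0.3, 0.5]
grip_width: 0.6
finger_force: 0.0
t: 59.6
position: [0.4659, -0.0295, 0.1748]
orientation: [0.889, 0.458, -0.0, -0.001]
ft_force: [-0.8, 1.2, -0.6]
grip_width: 0.599
finger_force: 0.0
T [(array([ 1.1, 82. ]), np.int32(41)), (array([135.7, 175.3]), np.int32(46)), (array([123.9, 210.9]), np.int32(30))]
S [(array([322.1, 305.8]), np.int32(56)), (array([362.5, 302.2]), np.int32(53))]
```

View pics/z8.png

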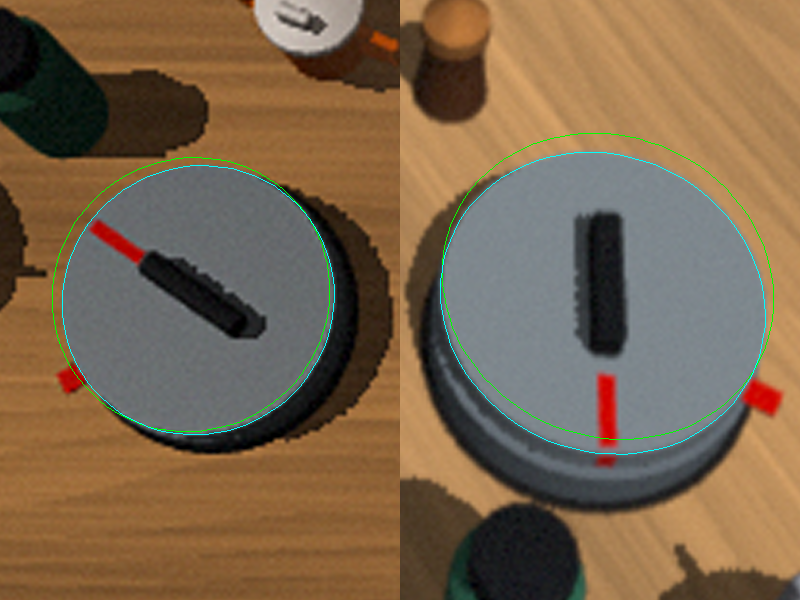

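The lid is level and home: its top edge matches a circle drawn within 4 mm of the fully-down height, and the mark at (97,228) is about 65° clockwise of the tab at (70,380). Handing in.

```bash
python3 -c "
from bench import *
print(job_done())"
```

```text
the job is handed in; nothing more can be done
None
```

The tin is packed with the yellow dip pot in the middle and all five blue pots I found round it, the lid is screwed down until it bound about 65° past the tab, and the job was handed in at about 60 s.

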